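# Close and lock the terminal box

## Task

Close up the sloping terminal box: swing its open cover down onto the box, take the flat-bladed key out of the wooden tool block, set its blade in the slot of the lock on the cover and turn the lock clockwise to its stop, so that the cover is drawn fully shut and stays shut. Then stand the key back upright in the hole of the tool block that it came from, fully down, and let go.

Things in the scene. Friction and masses are not known exactly. Their poses are not given: they have to be found in the camera images.
- terminal_box: Grey steel terminal box, fixed to the bench. Origin: centre of its underside; x level from its sloping front to its back, y to the left seen from the front, z up. 210 deep, 220 wide, front wall 60 high, back 155 high. The opening slopes from the hinge down to the top of the front wall at 30 degrees from level, facing up and to the front.
- cover_hinge (a point): Middle of the hinge line (along y) at the upper, far edge of the box's cover, 155 above the bench and 45 in front of the back wall; box axes, does not move with the cover. The cover is a plain grey steel panel, 3 thick, 220 wide, that reaches 194 from the hinge down the slope when shut.
- cover (a joint): Opening of the cover, rad: 0 tight on the box, grows as its front edge rises; starts at 0.6 to 1.1. The stiff hinge (0.5 N m) stays where left; pressing down on the outer face well before the hinge shuts it. Below 0.035 it bears on a springy seal: unlocked it rests ajar at 0.018 to 0.035, about 10 N at the lock presses it tight, and the turned lock draws it down to about 0.006.
- cam_slot (a point): Centre of the slot's mouth on the lock's axis, at the top of its turning steel head, 27 in diameter, 7 above the cover's face, midway across it, 152 from the hinge. Moves with cover and lock: z out of the cover, y along the slot. Slot 5.5 wide, 1.5 lead-in on each edge, 6 deep, right across the head; a fixed ring (40 over all, 0.5 higher) closes its ends, 28 apart.
- cam (a joint): Turn of the lock, rad, clockwise seen from outside: 0 open (slot parallel to the hinge), 1.57 locked, at its stop (slot up the slope). Starts at 0.05 to 0.3 and stays where left. From about 0.5 on, a tongue under the cover runs beneath a ramped lip of the box and draws the cover down, if that is shut. Takes 0.05 to 0.4 N m.
- key_grip (a point): Middle of the key's handle, 86 above the blade's edge. The key (90 g, loose) stands upright in the tool block, blade down. Axes: z up from blade to handle, y along the blade's width. Black handle 70 long, two flat sides 24 apart (x) to grip, 30 wide (y). Below it a 35 mm round collar, 6 high, a 9 mm round shank, and a steel blade 20 wide (y), 3 thick (x), 13 clear of the shank.
- key_tip (a point): Middle of the lower edge of the key's blade; axes as key_grip. The underside of the collar is 45 above it, the bottom of the handle 51.
- block_hole (a point): Centre of the mouth of the key's round hole (28 in diameter, 47 deep) in the top of the wooden tool block, 50 above the bench. The block is fixed, 64 (x) by 180 (y), the hole 60 from its middle towards +y. The key stands with its collar on the block, its edge 45 below this point. A yellow-handled screwdriver, 164 high, is fixed in a small hole 105 away towards -y.
Things that resemble listed ones, but are neither listed nor needed, are in the scene too. Leave any green or orange look-alike of the part that bears key_grip alone.

How it is judged:
By the outcome, as a careful person would: the job done as asked, in the order asked, and still so for the second after the job is handed in, with the robot touching nothing.
It also fails if it takes over 64 s, if anything falls off the work surface, if the arm or the gripper's body presses on something with over 40 N, if the wrist force passes 120 N, or if a joint passes its speed limit or range.

## Robot

A 6-joint arm with a two-finger parallel gripper is mounted at the origin on a cart in front of the work surface, level with it; the furniture and walls round the work are solid. World frame = base frame: x ahead of the robot, y to its left, z up, the work surface at z = 0. Lengths are in mm, angles in rad, forces in N, time in s.
With the tool pointing down it reaches from about 350 to 775 mm from the base axis. Payload 5.5 kg.
Tool frame: the origin (TCP) lies between the finger pads; the fingertips stand 19 mm ahead of it and the grasp point (between the pads) is the TCP (env.tip_extent is the distance from the TCP to the fingertips, in mm); z points along the fingers, y is the direction in which the jaws open and shut (so a half turn about z gives the same grasp; the last joint's range is limited). The gripper opens to 85 mm and grips with 20 to 120 N. Pads are 22 mm wide; open, the fingers measure 114 mm over their backs; the gripper's body (76 mm by 85 mm) begins 54 mm behind the grasp point. The pads swing forward as they close: fully open they stand 13 mm farther back than shut.
Start: joints at [1.209, 0.313, 0.046, 1.304, 0, 1.431], TCP at [126.513, 560.949, 250.323] pointing down, gripper open.
Joint ranges: [-2.76, 2.76], [-0.86, 1.69], [-1.03, 1.26], [-2.2, 2.34], [-1.47, 1.5], [-3.14, 3.14]. Speed limits (rad/s): [2.57, 2.57, 3.14, 3.14, 3.14, 3.14].

## Interface

Orientations are given as a unit quaternion [x, y, z, w].
In Python, from plant import env, camera, camera_params, cut_out, place_of gives the robot as it stands.
- The arm moves only by the tool step_arm, never from a script. Its argument "series" is a list of rows, each a list of 6 numbers: the shift along the world's x, y, z in m, then the turn, a rotation vector about the world's x, y, z in degrees. In form: [[dx, dy, dz, wx, wy, wz], ...]. A call has 1 to 5 rows; each row shifts and turns the pose as measured when the row begins; what a row does not reach is not made up. A row lasts 1/10 s, in which the tool goes at most 50 mm and 8.59 degrees, less where a joint would pass 70% of its speed; a pose out of reach is approached as far as the arm can. A call is refused whole if a number of a shift passes 0.05 or a number of a turn 8.59, either way. A call with a gripper value outside its range is refused whole. "gripper" is the closure in counts, from 0 (fully open) to 255 (shut), set as the call begins (left out, the last holds). The fingers move at their own pace and stop on an object; "force" is the grip in N (left out, the last holds). Time passes only in rows, so rows that do not move let the fingers close. It gives the time, the measured TCP pose, the force and the opening at its end, in the units of the state.
- env.get_obs(): the state, without advancing time (a new reading comes with each control period).
- camera(name): name is "scene" or "top" or "wrist"; returns the picture (420x560x3 uint8, red, green, blue); there is no depth.
- camera_params(name): a dict with "intrinsics" (3x3 intrinsics, pixels), "position" and "rotation" of the camera in the world; the wrist camera has in their place "hand_eye" (4x4, takes a point from camera to tool coordinates, whose origin is the TCP and whose axes are the flange's). Camera axes: x right, y up, looking along -z (the intrinsics and any distortion apply to the point x, -y, -z); pixel columns grow to the right and rows downward; lengths in mm; the calibration is good to about 2 mm. A picture is of the moment at which its call begins: read the wrist's pose just before it. camera_params takes no time and is no camera call.
- env.job_done(): hands the job in, once; it reports no verdict.
Trained networks look in the newest picture that a camera, given by its name, has taken for a name from the list of things; names that differ only in an ending like _2 or _b are one class to them, and where a whole thing is asked for, a point or a joint stands for the part that bears it (a point fixed in the world has none). Each returns a list of dicts, best first, with "conf" (0 to 1); they miss things now and then, are a little off and sometimes report something else, mostly with a low value. They report only what shows in the picture. A call takes as long as a camera call. They do not tell look-alikes from the thing itself.
- cut_out(camera, thing): "pixels" (420x560 bool, what is visible of it) and "extent" ([left, top, width, height] in pixels, round what is visible of it).
- place_of(camera, thing): "location" ([column, row] in pixels: a listed point, or the origin of a listed thing).
The state is a dict: "clock": time; "joints": joint angles; "qd": joint speeds; "effort": joint torques, N m; "tcp_pos": TCP position; "tool_rot": TCP orientation; "ft_force": force on the tool from outside, world axes, zero at the start; "moment": the same for the moment, N m; "gripper_width": finger opening in mm.
Only numpy, scipy, OpenCV 4.12 (cv2) and the standard library are available. Lean on these libraries where they do the work, as an engineer would, in place of code of your own. Each camera call takes 0.05 s, during which the arm holds its last target. There are 200 camera calls.

## Working session

There is one attempt and no reset: what is moved stays moved. The work goes in short steps, Python scripts to look and compute and a tool call to move; the robot and the scene stay as the last step left them, time stands still between calls to the robot, and variables do not carry over. Pictures are saved under pics/ and viewed, about 8 in all and at most 12, crops included, and the job is handed in when it is done.

Besides the shell and the picture viewer there is one more tool, called in YAML: its name, and indented under it one key for each argument. step_arm: Moves the arm, as the interface text tells. Its arguments: {"type":"object","properties":{"series":{"type":"array"},"gripper":{"type":"number"},"force":{"type":"number"}},"required":["series"]}

```bash
ls; mkdir -p pics
cat > h.py <<'E'
import numpy as np, cv2
from plant import env, camera, camera_params, cut_out, place_of
from scipy.spatial.transform import Rotation as R
E
python3 - <<'E'
from h import *
for n in ("scene","top"):
    im=camera(n); cv2.imwrite(f"pics/{n}0.png",im[:,:,::-1])
    p=camera_params(n); print(n,{k:np.round(v,3).tolist() if not isinstance(v,str) else v for k,v in p.items()})
    for t in ["terminal_box","cover_hinge","cam_slot","key_grip","key_tip","block_hole"]:
        print(t,[(np.round(d["location"],1).tolist(),round(d["conf"],2)) for d in place_of(n,t)])
print(camera_params("wrist")); o=env.get_obs(); print(o)
a=[cv2.imread(f"pics/{n}0.png") for n in("scene","top")]
E
```

```text
pics
scene {'intrinsics': [[436.241, 0.0, 282.155], [0.0, 436.241, 210.265], [0.0, 0.0, 1.0]], 'position': [275.818, 622.332, 579.417], 'rotation': [-0.112, 0.473, 0.853, -0.191]}
terminal_box [([255.0, 307.6], 0.91)]
cover_hinge [([223.0, 226.8], 0.69)]
cam_slot [([299.0, 238.0], 0.53)]
key_grip [([318.6, 181.9], 0.82), ([305.2, 202.0], 0.78), ([348.4, 199.2], 0.71)]
key_tip [([316.2, 214.4], 0.66)]
block_hole [([344.0, 216.7], 0.69)]
top {'intrinsics': [[430.408, 0.0, 275.827], [0.0, 430.408, 206.96], [0.0, 0.0, 1.0]], 'position': [445.217, -42.386, 954.491], 'rotation': [0.057, -0.049, -0.695, 0.715]}
terminal_box []
cover_hinge [([206.8, 168.7], 0.9)]
cam_slot [([186.4, 243.1], 0.53)]
key_grip [([336.1, 200.5], 0.79), ([376.6, 194.4], 0.73), ([354.5, 245.7], 0.71)]
key_tip []
block_hole [([351.0, 247.7], 0.87)]
{'intrinsics': array([[375.55403715,   0.        , 285.49189619],
       [  0.        , 375.55403715, 204.70291483],
       [  0.        ,   0.        ,   1.        ]]), 'hand_eye': array([[-5.01170144e-04,  9.53355246e-01,  3.01850167e-01,
         7.86015185e+01],
      
[... 246 characters left out ...]
]])}
{'clock': 0.7, 'joints': array([ 1.20938407e+00,  3.13186781e-01,  4.61063658e-02,  1.30362483e+00,
       -2.55232235e-06,  1.43117228e+00]), 'qd': array([-6.24547671e-04,  6.44869769e-04,  8.45491879e-05,  1.60929129e-03,
       -1.60128345e-04, -2.37286819e-04]), 'effort': array([-6.21671734e-04, -4.80290902e+01,  2.98746496e+01, -2.46829040e-04,
       -2.27967685e-04, -1.86707030e-05]), 'tcp_pos': array([126.52001105, 560.93993941, 250.33331654]), 'tool_rot': array([1.10666956e-01, 9.93857547e-01, 4.38048804e-05, 1.25266842e-05]), 'ft_force': array([ 0.37302436, -0.92803839,  0.10170917]), 'moment': array([-0.04595383, -0.02545905,  0.05867195]), 'gripper_width': 85.62046139360828}
```

View pics/scene0.png

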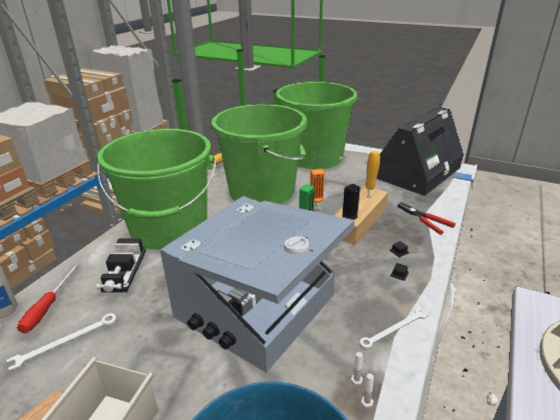

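View pics/top0.png

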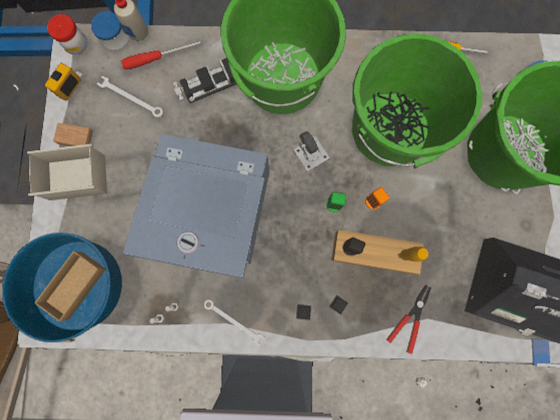

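The pictures show the box with its lock at top (187,242) / scene (297,244). Candidates for the key are black in the block, top (354,246) / scene (351,198); green, top (337,201) / scene (306,197); orange, top (377,197) / scene (318,184). The black one in the wooden block is the key, and I'll check it in a close crop.

```bash
cat >> h.py <<'E'
from scipy.optimize import least_squares
def proj(n,P,pose=None):
    p=camera_params(n);P=np.atleast_2d(np.asarray(P,float));K=p["intrinsics"]
    if n=="wrist":
        pos,rot=pose; T=np.eye(4);T[:3,:3]=R.from_quat(rot).as_matrix();T[:3,3]=pos;T=T@p["hand_eye"]
        M,t=T[:3,:3],T[:3,3]
    else: M,t=R.from_quat(p["rotation"]).as_matrix(),np.array(p["position"])
    c=(P-t)@M; c=c*[1,-1,-1]; q=c@K.T
    return q[:,:2]/q[:,2:]
def boxT(x,y,yaw):
    return R.from_euler("z",yaw).as_matrix(),np.array([x,y,0.])
def coverpts(b,th,s,w,h): # s from hinge down the slope, w along y, h out of face
    M,t=boxT(*b);a=np.pi/6-th
    d=np.array([-np.cos(a),0,-np.sin(a)]);n=np.array([-np.sin(a),0,np.cos(a)])
    return M@(np.array([60,0,155.])+s*d+w*np.array([0,1,0])+h*n)+t
E
python3 - <<'E'
from h import *
obs=[("top",(0,0,0),(206.8,168.7),.5),("scene",(0,0,0),(223,226.8),.5),("top",(152,0,7),(186.8,242.5),1),("scene",(152,0,7),(298,241),1),
("top",(194,"+",0),(125,256),1),("top",(194,"-",0),(245,274),1),("scene",(194,"+",0),(267,278),1),("scene",(194,"-",0),(353,227),1)]
best=None
for sgn in(1,-1):
  def f(v):
    r=[]
    for n,(s,w,h),uv,k in obs:
        w={"+":110*sgn,"-":-110*sgn}.get(w,w)
        r+=list(k*(proj(n,coverpts(v[:3],v[3],s,w,h))[0]-uv))
    return r+[0.3*x for x in (proj("scene",boxT(*v[:3])[1])[0]-(255,307.6))]
  for yaw in np.arange(-3,3.2,1):
    q=least_squares(f,[450,50,yaw,.8],x_scale=[50,50,.5,.3])
    if best is None or q.cost<best[0].cost: best=(q,sgn,f(q.x))
print(best[0].x.round(3),best[1],np.round(best[2],1))
b=best[0].x; print("slot",coverpts(b[:3],b[3],152,0,7),"shut",coverpts(b[:3],.02,152,0,7), coverpts(b[:3],.02,194,0,0))
# triangulate key
def tri(o):
    return least_squares(lambda P:np.concatenate([proj(n,P)[0]-uv for n,uv in o]),[450,-100,90])
for nm,o in dict(key=[("top",(354.5,245.7)),("scene",(351,199.2))],grn=[("top",(336.1,200.5)),("scene",(305.2,202))],ora=[("top",(376.6,194.4)),("scene",(318.6,181.9))]).items():
    q=tri(o);print(nm,q.x.round(1),q.cost)
for n,uv in (("top",(351,247.7)),("scene",(344,216.7))):
    print(least_squares(lambda P:proj(n,[P[0],P[1],50])[0]-uv,[450,-100]).x)
im=camera("top");s=cv2.imread("pics/scene0.png")[150:260,280:400];t=im[180:290,310:450,::-1]
cv2.imwrite("pics/crop1.png",np.hstack([cv2.resize(s,(360,330)),cv2.resize(t,(420,330))]))
# block long axis: orange-brown pixels & screwdriver
for n,uv in (("top",(421,254)),): print("sd@150",least_squares(lambda P:proj(n,[P[0],P[1],160])[0]-uv,[450,-100]).x)
for n,c in(("top",[(337,232),(424,247),(421,273),(334,263)]),):
  print("blk",[least_squares(lambda P:proj(n,[P[0],P[1],50])[0]-uv,[450,-100]).x.round(0) for uv in c])
E
```

```text
Traceback (most recent call last):
  File "h.py", line 6, in proj
    p=camera_params(n);P=np.atleast_2d(np.asarray(P,float));K=p["intrinsics"]
ValueError: time passes only in moves, steps and waits
```

```bash
sed -i 's/p=camera_params(n);P=/p=CP[n];P=/; 3a CP={n:camera_params(n) for n in ("scene","top","wrist")}' h.py
cat > fit.py <<'E'
from h import *
obs=[("top",(0,0,0),(206.8,168.7),.5),("scene",(0,0,0),(223,226.8),.5),("top",(152,0,7),(186.8,242.5),1),("scene",(152,0,7),(298,241),1),
("top",(194,"+",0),(125,256),1),("top",(194,"-",0),(245,274),1),("scene",(194,"+",0),(267,278),1),("scene",(194,"-",0),(353,227),1)]
best=None
for sgn in(1,-1):
  def f(v):
    r=[]
    for n,(s,w,h),uv,k in obs:
        w={"+":110*sgn,"-":-110*sgn}.get(w,w)
        r+=list(k*(proj(n,coverpts(v[:3],v[3],s,w,h))[0]-uv))
    return r+[0.3*x for x in (proj("scene",boxT(*v[:3])[1])[0]-(255,307.6))]
  for yaw in np.arange(-3,3.2,1):
    q=least_squares(f,[450,50,yaw,.8],x_scale=[50,50,.5,.3])
    if best is None or q.cost<best[0].cost: best=(q,sgn,f(q.x))
print(best[0].x.round(3),best[1],np.round(best[2],1))
b=best[0].x; print("slot",coverpts(b[:3],b[3],152,0,7),"shut",coverpts(b[:3],.02,152,0,7), coverpts(b[:3],.02,194,0,0))
def tri(o):
    return least_squares(lambda P:np.concatenate([proj(n,P)[0]-uv for n,uv in o]),[450,-100,90])
for nm,o in dict(key=[("top",(354.5,245.7)),("scene",(351,199.2))],grn=[("top",(336.1,200.5)),("scene",(305.2,202))],ora=[("top",(376.6,194.4)),("scene",(318.6,181.9))]).items():
    q=tri(o);print(nm,q.x.round(1),q.cost)
for n,uv in (("top",(351,247.7)),("scene",(344,216.7))):
    print(least_squares(lambda P:proj(n,[P[0],P[1],50])[0]-uv,[450,-100]).x)
n="top"
print("sd@160",least_squares(lambda P:proj(n,[P[0],P[1],160])[0]-(421,254),[450,-100]).x)
print("blk",[least_squares(lambda P:proj(n,[P[0],P[1],50])[0]-uv,[450,-100]).x.round(0) for uv in [(337,232),(424,247),(421,273),(334,263)]])
E
python3 fit.py
python3 - <<'E'
import cv2,numpy as np
s=cv2.imread("pics/scene0.png")[150:260,280:400];t=cv2.imread("pics/top0.png")[180:290,310:450]
cv2.imwrite("pics/crop1.png",np.hstack([cv2.resize(s,(360,330)),cv2.resize(t,(420,330))]))
E
```

```text
[ 5.84089e+02  1.04141e+02 -2.02000e-01  6.96000e-01] 1 [  2.9  -1.8   1.6  -0.8   2.2  -2.9  -2.9  -1.9  -1.8  -7.2  -2.    3.4
   5.6  11.3   1.7 -10.3   0.3  -0.9]
slot [497.33837462 121.86842099 187.9818277 ] shut [509.1307753  119.45867754  87.77870197] [476.39947896 126.1472246   61.37935391]
key [ 501.1 -189.1   92.8] 8.177673054590232e-05
grn [ 594.  -152.8   82.1] 0.13131617057554004
ora [ 602.1 -234.9   92.4] 5.7743784232229105
[ 499.55029312 -189.07010735]
[ 511.09279785 -179.4894868 ]
sd@160 [ 485.14339725 -299.13413492]
blk [array([ 532., -160.]), array([ 505., -341.]), array([ 451., -334.]), array([ 467., -154.])]
```

View pics/crop1.png

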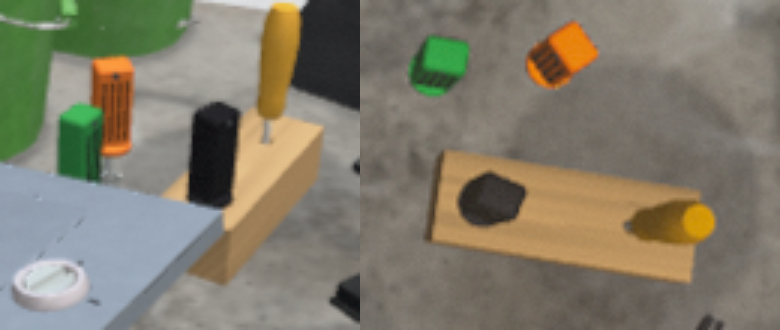

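The crop confirms it: the black-handled key stands in the wooden block's left-end hole, and the green and orange ones stand beside it. I'm moving over the lid now for a wrist view.

step_arm:
  series:
    - [0.029,-0.036,0.007,0,0,0]
    - [0.029,-0.036,0.007,0,0,0]
    - [0.029,-0.036,0.007,0,0,0]
    - [0.029,-0.036,0.007,0,0,0]
    - [0.029,-0.036,0.007,0,0,0]
  gripper: 255

```text
clock: 1.2
tcp_pos: [271.5, 378.9, 284.3]
tool_rot: [0.105, 0.994, 0.0, -0.0]
ft_force: [1.5, 0.1, 0.5]
gripper_width: 12.1
```

step_arm:
  series:
    - [0.029,-0.036,0.007,0,0,0]
    - [0.029,-0.036,0.007,0,0,0]
    - [0.029,-0.036,0.007,0,0,0]
    - [0.029,-0.036,0.007,0,0,0]
    - [0.029,-0.036,0.007,0,0,0]

```text
clock: 1.7
tcp_pos: [420.7, 190.8, 322.3]
tool_rot: [0.104, 0.995, 0.001, 0.002]
ft_force: [0.6, 1.4, 0.2]
gripper_width: -0.2
```

step_arm:
  series:
    - [0.02,-0.036,0.007,0,0,0]
    - [0.0,-0.03,0.0,0,0,0]
    - [0,0,0,0,0,0]

```text
clock: 2.0
tcp_pos: [445.5, 117.6, 330.6]
tool_rot: [0.108, 0.994, 0.001, 0.004]
ft_force: [-0.7, 0.6, -0.3]
gripper_width: -0.1
```

Run:
```python
from h import *
o=env.get_obs(); im=camera("wrist"); cv2.imwrite("pics/w1.png",im[:,:,::-1])
print(o["clock"],o["tcp_pos"].round(1),o["tool_rot"].round(4).tolist(),o["joints"].round(2))
for t in ["cover_hinge","cam_slot","key_grip","block_hole"]:
    print(t,[(np.round(d["location"],1).tolist(),round(d["conf"],2)) for d in place_of("wrist",t)])
b=[584,104,-.202]
pose=(o["tcp_pos"],o["tool_rot"])
print(proj("wrist",[coverpts(b,.696,*q) for q in((0,0,0),(152,0,7),(194,110,0),(194,-110,0))],pose).round(0))
```

```text
2.0 [445.5 117.6 330.6] [0.1078, 0.9942, 0.0013, 0.0039] [ 0.08  0.07 -0.06  1.43  0.    0.3 ]
cover_hinge []
cam_slot [([306.0, 247.6], 0.93)]
key_grip [([83.8, 335.3], 0.87), ([19.3, 276.7], 0.68), ([20.1, 353.0], 0.58)]
block_hole [([41.7, 260.9], 0.94)]
[[304. 379.]
 [306. 257.]
 [454. 203.]
 [158. 207.]]
```

View pics/w1.png

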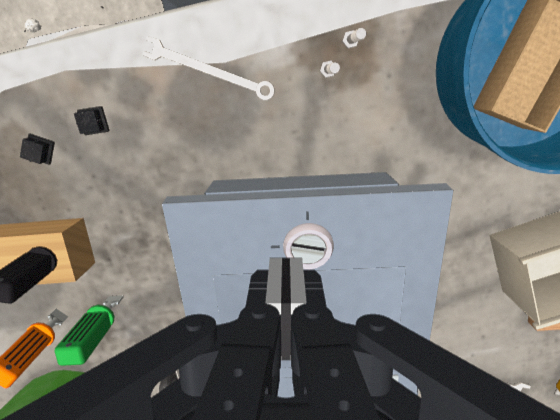

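The wrist view shows the cover's front corners at (164,197) and (452,186), the lock at (308,247) with its slot slightly turned, and the black key in its block at lower left. I'll refine the box pose.

```bash
cat > fit2.py <<'E'
from h import *
pose=([445.5,117.6,330.6],[0.1078,0.9942,0.0013,0.0039])
obs=[("top",(0,0,0),(206.8,168.7),.3),("scene",(0,0,0),(223,226.8),.3),("top",(152,0,7),(186.8,242.5),1),("scene",(152,0,7),(297.5,243),.7),("wrist",(152,0,7),(307.5,247.4),1),
("top",(194,110,0),(125,256),1),("top",(194,-110,0),(245,274),1),("wrist",(194,110,0),(452,186),1),("wrist",(194,-110,0),(164,197),1)]
def f(v):
    r=[]
    for n,q,uv,k in obs: r+=list(k*(proj(n,coverpts(v[:3],v[3],*q),pose)[0]-uv))
    return r
q=least_squares(f,[584,104,-.2,.7],x_scale=[50,50,.5,.3],loss="soft_l1")
b=q.x;print(b.round(3),np.round(f(b),1))
print("shut slot",coverpts(b[:3],.02,152,0,7),"press top",coverpts(b[:3],b[3],150,-55,0),"press shut",coverpts(b[:3],.0,150,-55,0))
E
python3 fit2.py
```

```text
[ 5.80771e+02  1.10798e+02 -1.62000e-01  6.45000e-01] [ 0.3 -0.7  0.5  0.4  1.   0.4 -0.1  1.6  1.1 -1.4 -1.7 -1.4 -2.1  4.2
 -0.7  0.2 -0.8  4.6]
shut slot [505.26561002 123.14062206  87.77870197] press top [484.16142016  70.86052624 173.12555887] press shut [502.90960963  67.79572208  80.        ]
```

step_arm:
  series:
    - [0.013,-0.012,-0.03,0,0,0]
    - [0.013,-0.012,-0.03,0,0,0]
    - [0.013,-0.012,-0.03,0,0,0]
    - [0.013,-0.012,-0.03,0,0,0]
    - [0.0,0.0,-0.01,0,0,0]

```text
clock: 2.75
tcp_pos: [497.8, 79.6, 199.3]
tool_rot: [0.098, 0.995, 0.003, 0.008]
ft_force: [-1.4, 0.9, 0.2]
gripper_width: -0.1
```

step_arm:
  series:
    - [0,0,-0.015,0,0,0]
    - [0,0,-0.015,0,0,0]
    - [0,0,-0.015,0,0,0]

```text
clock: 3.05
tcp_pos: [497.3, 83.3, 154.5]
tool_rot: [0.095, 0.995, 0.003, 0.008]
ft_force: [1.1, -0.3, 1.7]
gripper_width: 0.2
```

step_arm:
  series:
    - [0,0,-0.012,0,0,0]
    - [0,0,-0.012,0,0,0]
    - [0,0,-0.012,0,0,0]

```text
clock: 3.35
tcp_pos: [497.5, 86.5, 118.7]
tool_rot: [0.093, 0.996, 0.004, 0.01]
ft_force: [0.6, 0.2, 1.8]
gripper_width: 0.1
```

step_arm:
  series:
    - [0,-0.004,-0.005,0,0,0]
    - [0,-0.003,-0.005,0,0,0]

```text
clock: 3.55
tcp_pos: [496.8, 80.8, 107.8]
tool_rot: [0.091, 0.996, 0.004, 0.009]
ft_force: [-0.4, 1.7, 1.1]
gripper_width: 0.4
```

step_arm:
  series:
    - [0,-0.001,-0.004,0,0,0]
    - [0,0,-0.002,0,0,0]

```text
clock: 3.75
tcp_pos: [498.3, 80.0, 103.2]
tool_rot: [0.091, 0.996, 0.005, 0.011]
ft_force: [-2.4, 1.1, 7.9]
gripper_width: -0.1
```

step_arm:
  series:
    - [0,0,-0.003,0,0,0]
    - [0,0,-0.003,0,0,0]

```text
clock: 3.95
tcp_pos: [499.0, 80.0, 101.7]
tool_rot: [0.091, 0.996, 0.005, 0.013]
ft_force: [-13.1, 0.8, 33.2]
gripper_width: -0.3
```

step_arm:
  series:
    - [0,0,-0.003,0,0,0]
    - [0,0,0,0,0,0]

```text
clock: 4.15
tcp_pos: [498.4, 80.0, 103.3]
tool_rot: [0.091, 0.996, 0.006, 0.014]
ft_force: [-4.4, 2.0, 1.8]
gripper_width: -0.0
```

step_arm:
  series:
    - [0,0,0.03,0,0,0]
    - [-0.018,0.01,0.04,0,0,0]
    - [-0.018,0.01,0.04,0,0,0]
    - [-0.018,0.01,0.04,0,0,0]
    - [-0.01,0.01,0.01,0,0,0]

```text
clock: 4.65
tcp_pos: [430.7, 118.7, 267.4]
tool_rot: [0.094, 0.996, 0.005, 0.012]
ft_force: [0.9, 0.1, 0.2]
gripper_width: 0.2
```

step_arm:
  series:
    - [0,0,0,0,0,0]
    - [0,0,0,0,0,0]

```text
clock: 4.85
tcp_pos: [430.9, 119.3, 269.0]
tool_rot: [0.093, 0.996, 0.005, 0.014]
ft_force: [-0.8, -0.1, -0.2]
gripper_width: 0.1
```

Run:
```python
from h import *
o=env.get_obs(); im=camera("wrist"); cv2.imwrite("pics/w2.png",im[:,:,::-1])
print(o["clock"],o["tcp_pos"].round(2).tolist(),o["tool_rot"].round(5).tolist())
pose=(o["tcp_pos"],o["tool_rot"])
d=place_of("wrist","cam_slot");print([(np.round(x["location"],1),x["conf"]) for x in d])
b=[580.8,110.8,-.162]
print(proj("wrist",[coverpts(b,.025,*q) for q in((152,0,7),(194,110,0),(194,-110,0))],pose).round(1))
im=camera("top");camera("scene")
for n in("top","scene"): print([(np.round(x["location"],1),x["conf"]) for x in place_of(n,"cam_slot")], proj(n,coverpts(b,.025,152,0,7)),[(np.round(x["location"],1),x["conf"]) for x in place_of(n,"terminal_box")])
c=d[0]["location"];u,v=int(c[0]),int(c[1])
w=cv2.imread("pics/w2.png");cr=cv2.resize(w[max(v-45,0):v+45,u-45:u+45],(400,400),interpolation=cv2.INTER_CUBIC)
cv2.imwrite("pics/w2c.png",np.hstack([cv2.resize(w,(400,300)) if 0 else cv2.copyMakeBorder(cv2.resize(w,(400,300)),0,100,0,0,cv2.BORDER_CONSTANT),cr]))
```

```text
4.85 [430.88, 119.31, 268.97] [0.09278, 0.99557, 0.00542, 0.01425]
[(array([298.7, 255.2]), 0.91)]
[[303.8 256.7]
 [419.7 208.2]
 [183.6 214.7]]
[(array([197.4, 235.3]), 0.67)] [[198.88385162 239.45058841]] [(array([215.8, 204.8]), 0.91)]
[(array([292.4, 284.2]), 0.44)] [[290.20169395 287.23716826]] [(array([255.7, 305.6]), 0.68)]
```

View pics/w2c.png

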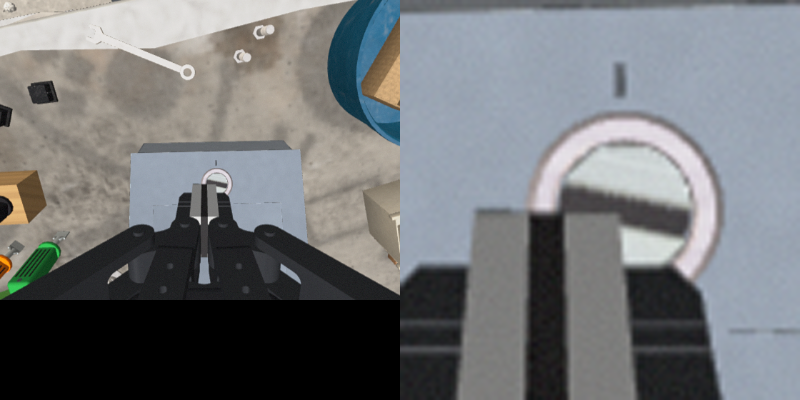

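The cover is down. The lock ring centre in the picture, about (304,256), matches the model's prediction of (304,257). Next I'll look at the key with the fingers open.

step_arm:
  series:
    - [0,-0.047,0,0,0,0]
    - [0,-0.047,0,0,0,0]
    - [0,-0.047,0,0,0,0]
    - [0,-0.047,0,0,0,0]
    - [0,-0.047,0,0,0,0]
  gripper: 0

```text
clock: 5.75
tcp_pos: [430.1, -117.5, 267.0]
tool_rot: [0.085, 0.996, 0.006, 0.013]
ft_force: [1.8, -0.1, 0.7]
gripper_width: 72.5
```

step_arm:
  series:
    - [0,-0.045,0,0,0,0]
    - [0,-0.03,0,0,0,0]
    - [0,0,0,0,0,0]
    - [0,0,0,0,0,0]

```text
clock: 6.15
tcp_pos: [429.1, -202.2, 265.2]
tool_rot: [0.09, 0.996, 0.006, 0.012]
ft_force: [-0.9, 1.0, -0.8]
gripper_width: 85.5
```

Run:
```python
from h import *
o=env.get_obs(); im=camera("wrist"); cv2.imwrite("pics/w3.png",im[:,:,::-1])
print(o["clock"],o["tcp_pos"].round(2).tolist(),o["tool_rot"].round(5).tolist(),o["joints"].round(2))
for t in["key_grip","block_hole"]: print(t,[(np.round(x["location"],1),round(x["conf"],2)) for x in place_of("wrist",t)])
print([(x["extent"],round(x["conf"],2)) for x in cut_out("wrist","key_grip")])
for n in("top","scene"):
  cv2.imwrite(f"pics/{n}3.png",camera(n)[:,:,::-1])
  for t in ["cam_slot","cover_hinge","terminal_box","key_grip","block_hole"]: print(n,t,[(np.round(x["location"],1),round(x["conf"],2)) for x in place_of(n,t)])
b=[580.8,110.8,-.162]
for n in("top","scene"): print(proj(n,[coverpts(b,.025,*q) for q in((152,0,7),(194,110,0),(194,-110,0),(0,0,0))]).round(1).tolist())
w=cv2.imread("pics/w3.png"); a=cv2.imread("pics/top3.png")[120:300,100:280]; s=cv2.imread("pics/scene3.png")[210:330,230:350]
cv2.imwrite("pics/w3c.png",np.hstack([cv2.resize(a,(400,400)),cv2.resize(s,(400,400))]))
```

```text
6.15 [429.1, -202.17, 265.24] [0.09035, 0.99582, 0.00614, 0.01212] [-0.62  0.1  -0.19  1.27  0.02 -0.44]
key_grip [(array([365.8, 336.7]), 0.71), (array([232.1, 361.4]), 0.63), (array([312.9, 256.6]), 0.56)]
block_hole [(array([311.4, 237.2]), 0.98)]
[([203.8, 296.9, 81.8, 99.0], 0.94), ([341.1, 281.7, 43.8, 89.4], 0.81), ([292.3, 222.4, 47.6, 64.8], 0.76)]
top cam_slot [(array([198.1, 237.6]), 0.44)]
top cover_hinge [(array([205.3, 167. ]), 0.62), (array([354.8, 245.7]), 0.29)]
top terminal_box [(array([214.3, 205.1]), 0.75)]
top key_grip [(array([336.6, 188. ]), 0.92), (array([356.1, 245.4]), 0.87), (array([406.5, 176.8]), 0.68)]
top block_hole [(array([351.9, 246. ]), 0.9)]
scene cam_slot [(array([293.5, 288.2]), 0.64)]
scene cover_hinge [(array([225.6, 228. ]), 0.61)]
scene terminal_box [(array([253.5, 306.4]), 0.96)]
scene key_grip [(array([348. , 201.1]), 0.96), (array([309.6, 187.2]), 0.82), (array([269.4, 216.3]), 0.63), (array([252.1, 304.7]), 0.5)]
scene block_hole [(array([347.2, 215.6]), 0.6)]
[[198.9, 239.5], [146.1, 246.2], [249.9, 266.6], [207.9, 166.5]]
[[290.2, 287.2], [267.5, 350.8], [338.9, 271.5], [224.8, 228.2]]
```

View pics/w3.png

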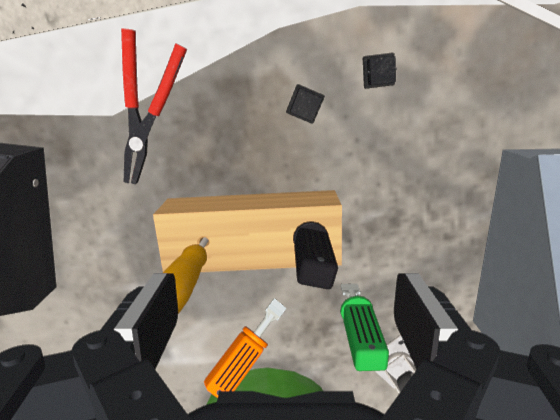

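View pics/w3c.png

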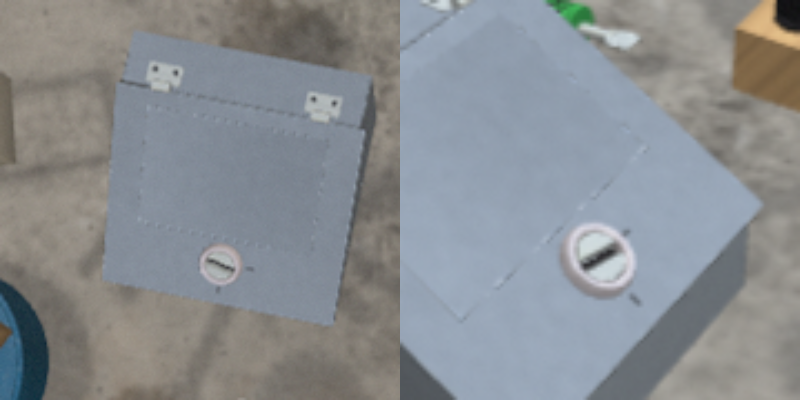

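The black key stands in its hole, handle at wrist (313,256). The cover is down, with the lock ring at top (199,239) and scene (289,287), matching the model within 1 px. The loose green and orange keys now lie on the bench, well away from any of my moves. Now I'll compute the key's pose and the slot angle.

Run:
```python
from h import *
b=[580.8,110.8,-.162]
p2=([430.88,119.31,268.97],[0.09278,0.99557,0.00542,0.01425]); p3=([429.1,-202.17,265.24],[0.09035,0.99582,0.00614,0.01212])
for c in np.arange(0,.45,.05):
    # slot dir at cam angle c, clockwise from outside; start along -y(w)
    q=proj("wrist",[coverpts(b,.02,152-13*np.sin(c)*k,-13*np.cos(c)*k,7) for k in(1,-1)],p2); d=q[0]-q[1]
    q2=proj("top",[coverpts(b,.02,152-13*np.sin(c)*k,-13*np.cos(c)*k,7) for k in(1,-1)]);e=q2[0]-q2[1]
    print(round(c,2),"w",round(np.degrees(np.arctan(d[1]/d[0])),1),"top",round(np.degrees(np.arctan(e[1]/e[0])),1))
def tri(o):
    return least_squares(lambda P:np.concatenate([proj(n,P,p3)[0]-uv for n,uv in o]),[450,-100,90])
q=tri([("wrist",(312.9,256.6)),("top",(356.1,245.4)),("scene",(348,201.1))]);print("grip",q.x,q.fun.round(1))
for n,uv in(("wrist",(311.4,237.2)),("top",(351.9,246)),("scene",(347.2,215.6))):print("hole",n,least_squares(lambda P:proj(n,[*P,50],p3)[0]-uv,[450,-100]).x)
w=cv2.imread("pics/w3.png")
c=cv2.resize(w[210:300,280:350],(560,720),interpolation=cv2.INTER_CUBIC)
c=cv2.convertScaleAbs(c,alpha=2.2,beta=10)[120:]
c2=cv2.resize(cv2.imread("pics/w2.png")[235:280,270:340],(240,154),interpolation=cv2.INTER_CUBIC)
out=np.zeros((600,800,3),np.uint8);out[:,:560]=c;out[:154,560:]=c2
cv2.imwrite("pics/key.png",out)
```

```text
0.0 w -1.6 top 11.0
0.05 w -4.5 top 8.4
0.1 w -7.4 top 5.8
0.15 w -10.3 top 3.1
0.2 w -13.2 top 0.5
0.25 w -16.1 top -2.2
0.3 w -19.0 top -5.0
0.35 w -21.9 top -7.7
0.4 w -24.8 top -10.5
grip [ 503.67438638 -190.15424905   85.58545101] [-0.5  0.6 -1.7 -0.7  1.8  0.5]
hole wrist [ 500.41931032 -187.62795427]
hole top [ 503.153498   -190.93736937]
hole scene [ 506.03896388 -186.87498899]
```

View pics/key.png

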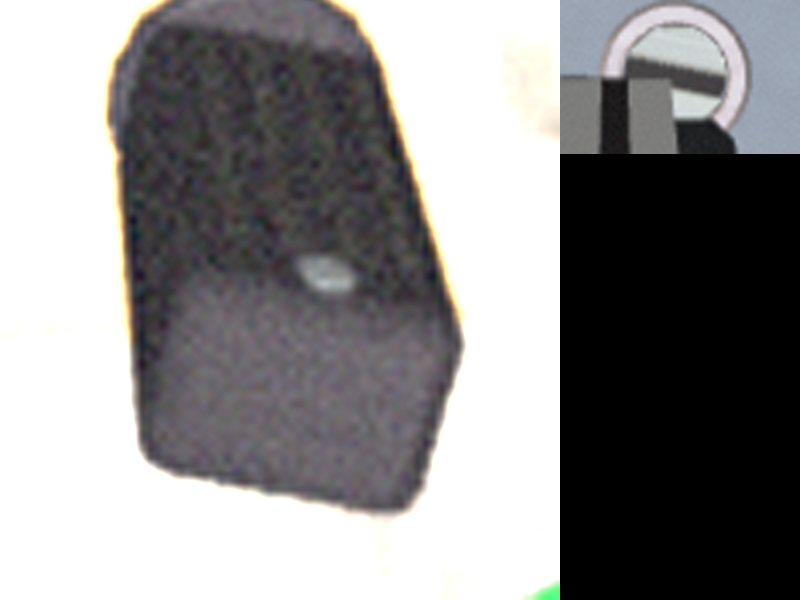

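Run:
```python
from h import *
p3=([429.1,-202.17,265.24],[0.09035,0.99582,0.00614,0.01212])
def bp(n,uv,z): return least_squares(lambda P:proj(n,[*P,z],p3)[0]-uv,[480,-150]).x
C=[(180,270),(460,345),(412,514),(143,465)]
P=np.array([bp("wrist",(280+x/8-.5,225+y/8-.5),126) for x,y in C]);print(P.round(1),P.mean(0))
for i in range(4):
    d=P[(i+1)%4]-P[i];print(np.linalg.norm(d).round(1),np.degrees(np.arctan2(d[1],d[0])).round(1))
# dark mask in wrist: hull
w=cv2.imread("pics/w3.png");g=w.max(2);roi=np.zeros_like(g);roi[215:300,285:345]=(g[215:300,285:345]<75)*255
cnt=max(cv2.findContours(roi,0,1)[0],key=cv2.contourArea)[:,0,:].astype(float)
from scipy.spatial import cKDTree
def model(v):
    x,y,a=v; pts=[]
    c,s=np.cos(a),np.sin(a)
    for z in(56,126):
        for i,j in((1,1),(1,-1),(-1,-1),(-1,1)): pts.append([x+c*12*i-s*15*j,y+s*12*i+c*15*j,z])
    for z in(50,56):
        for t in np.linspace(0,6.28,40): pts.append([x+17.5*np.cos(t),y+17.5*np.sin(t),z])
    q=proj("wrist",pts,p3).astype(np.float32); return cv2.convexHull(q)
def f(v):
    h=model(v); return [cv2.pointPolygonTest(h,(float(a),float(b)),True) for a,b in cnt]
for a0 in(0,.4,.8,1.2,1.57,2,2.4,2.8):
    q=least_squares(f,[500,-188,a0],x_scale=[3,3,.2],loss="soft_l1",diff_step=1e-3);print(a0,q.x.round(2),round(q.cost,1))
```

```text
[[ 482.3 -198.2]
 [ 495.4 -172.7]
 [ 513.2 -180. ]
 [ 502.7 -205.4]] [ 498.40054704 -189.09860392]
28.7 62.7
19.3 -22.2
27.5 -112.5
21.7 160.7
0 [ 500.25 -188.73    0.  ] 171.8
0.4 [ 5.0026e+02 -1.8895e+02 -4.0000e-02] 169.5
0.8 [ 501.46 -188.6     1.25] 211.5
1.2 [ 501.46 -188.6     1.25] 211.5
1.57 [ 501.18 -188.63    1.59] 277.8
2 [ 501.29 -188.58    1.87] 227.3
2.4 [ 501.29 -188.58    1.87] 227.3
2.8 [ 500.26 -188.95    3.1 ] 169.5
```

Run:
```python
from h import *
p3=([429.1,-202.17,265.24],[0.09035,0.99582,0.00614,0.01212])
w=cv2.imread("pics/w3.png");g=w.max(2);roi=np.zeros_like(g);roi[215:300,285:345]=(g[215:300,285:345]<80)*255
cnt=max(cv2.findContours(roi,0,1)[0],key=cv2.contourArea)[:,0,:].astype(float)
def model(v):
    x,y,a=v; pts=[];c,s=np.cos(a),np.sin(a)
    for z in(56,126):
        for i,j in((1,1),(1,-1),(-1,-1),(-1,1)): pts.append([x+c*12*i-s*15*j,y+s*12*i+c*15*j,z])
    for z in(50,56):
        for t in np.linspace(0,6.28,40): pts.append([x+17.5*np.cos(t),y+17.5*np.sin(t),z])
    return cv2.convexHull(proj("wrist",pts,p3).astype(np.float32))
def cost(v):
    h=model(v);r=np.array([cv2.pointPolygonTest(h,(float(a),float(b)),True) for a,b in cnt]);return np.abs(r).mean()
from scipy.optimize import minimize
for a0 in np.arange(-1.5,1.6,.3):
    q=minimize(cost,[500,-188,a0],method="Nelder-Mead",options=dict(initial_simplex=[[500,-188,a0],[504,-188,a0],[500,-184,a0],[500,-188,a0+.15]]));print(round(a0,1),q.x.round(2),round(q.fun,2))
```

```text
-1.5 [ 501.65 -188.54   -1.25] 1.86
-1.2 [ 501.66 -188.54   -1.25] 1.86
-0.9 [ 501.66 -188.54   -1.25] 1.86
-0.6 [ 5.0108e+02 -1.8911e+02 -5.0000e-02] 1.53
-0.3 [ 5.0108e+02 -1.8910e+02 -5.0000e-02] 1.53
0.0 [ 5.0108e+02 -1.8911e+02 -5.0000e-02] 1.53
0.3 [ 5.0108e+02 -1.8911e+02 -5.0000e-02] 1.53
0.6 [ 5.0108e+02 -1.8911e+02 -5.0000e-02] 1.53
0.9 [ 501.73 -188.79    1.25] 1.75
1.2 [ 501.73 -188.79    1.25] 1.75
1.5 [ 501.73 -188.79    1.25] 1.75
```

```bash
cat >> h.py <<'E'
def downpose(phi): # degrees; tool x heading
    c,s=np.cos(np.radians(phi)),np.sin(np.radians(phi))
    return np.array([[c,s,0],[s,-c,0],[0,0,-1.]])
def goto(P,M,nrot=1):
    o=env.get_obs();rv=(R.from_matrix(M)*R.from_quat(o["tool_rot"]).inv()).as_rotvec(degrees=True)
    d=np.array(P)-o["tcp_pos"]
    print("clk",o["clock"],"tcp",o["tcp_pos"].round(1),"shift mm",d.round(1),"rotvec",rv.round(2),"j",o["joints"].round(2),"F",o["ft_force"].round(1),"w",round(o["gripper_width"],1))
    return d,rv
E
python3 -c "
from h import *
goto([500.5,-189,190],downpose(248))"
```

```text
clk 6.95 tcp [ 429.5 -201.6  265.8] shift mm [ 71.   12.6 -75.8] rotvec [-1.46  0.91 78.24] j [-0.62  0.1  -0.19  1.27  0.02 -0.44] F [ 0.4 -0.1  0.7] w 85.4
```

step_arm:
  series:
    - [0.0071,0.0013,-0.006,-0.15,0.09,8.3]
    - [0.0071,0.0013,-0.006,-0.15,0.09,8.3]
    - [0.0071,0.0013,-0.006,-0.15,0.09,8.3]
    - [0.0071,0.0013,-0.006,-0.15,0.09,8.3]
    - [0.0071,0.0013,-0.006,-0.15,0.09,8.3]

```text
clock: 7.45
tcp_pos: [465.9, -195.8, 236.0]
tool_rot: [-0.281, 0.96, 0.002, 0.007]
ft_force: [0.1, -0.1, -0.5]
gripper_width: 85.5
```

step_arm:
  series:
    - [0.0071,0.0013,-0.006,-0.15,0.09,8.3]
    - [0.0071,0.0013,-0.006,-0.15,0.09,8.3]
    - [0.0071,0.0013,-0.006,-0.15,0.09,8.3]
    - [0.0071,0.0013,-0.006,-0.15,0.09,8.3]
    - [0.0,0.0,0,0,0,0]

```text
clock: 7.95
tcp_pos: [495.7, -190.5, 209.7]
tool_rot: [-0.552, 0.834, 0.001, 0.001]
ft_force: [-0.1, 0.3, -0.2]
gripper_width: 85.5
```

Run:
```python
from h import *
goto([500.5,-189,190],downpose(248))
o=env.get_obs();im=camera("wrist");cv2.imwrite("pics/w4.png",cv2.convertScaleAbs(im[:,:,::-1],alpha=1.5,beta=10))
print(o["tcp_pos"].round(2).tolist(),o["tool_rot"].round(5).tolist())
```

```text
clk 7.95 tcp [ 495.7 -190.5  209.7] shift mm [  4.8   1.5 -19.7] rotvec [-0.2   0.06  0.95] j [-0.52  0.24 -0.15  1.18  0.   -1.69] F [-0.1  0.3 -0.2] w 85.5
[495.69, -190.55, 209.71] [-0.55227, 0.83367, 0.00114, 0.00139]
```

View pics/w4.png

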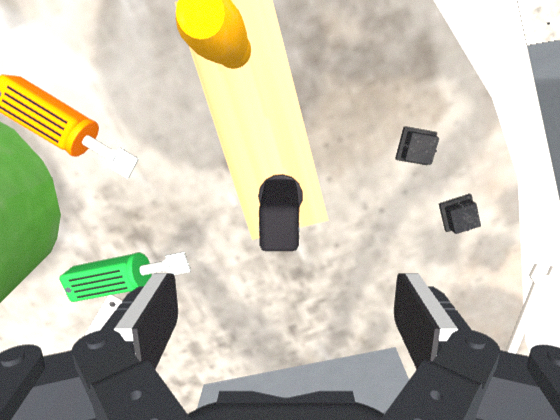

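The key's top face at (280,230) is square to the jaws. I'll work out its exact centre.

Run:
```python
from h import *
p=([495.69,-190.55,209.71],[-0.55227,0.83367,0.00114,0.00139])
M=R.from_quat(p[1]).as_matrix()
for uv in((279.5,250.5),(260,250.5),(299,250.5)):
    P=least_squares(lambda P:proj("wrist",[*P,126],p)[0]-uv,[500,-189]).x; print(P.round(1),"in tool xy",((np.array([*P,126])-p[0])@M).round(1))
e=proj("wrist",[[500.5,-189,126],[500.5,-189,50]],p);print(e)
```

```text
[ 504.3 -176.8] in tool xy [-15.7  -2.6  83.8]
[ 515.1 -181.4] in tool xy [-15.7 -14.3  83.8]
[ 493.5 -172.2] in tool xy [-15.8   9.2  83.8]
[[277.24531154 230.81545325]
 [279.16091077 194.75195736]]
```

step_arm:
  series:
    - [0.0035,0,-0.03,0,0,0]
    - [0,0,-0.03,0,0,0]
    - [0,0,-0.03,0,0,0]
    - [0,0,-0.015,0,0,0]
    - [0,0,-0.005,0,0,0]

```text
clock: 8.5
tcp_pos: [499.4, -192.4, 100.8]
tool_rot: [-0.543, 0.84, -0.002, 0.003]
ft_force: [0.1, 0.7, -0.6]
gripper_width: 85.5
```

```bash
python3 -c "
from h import *
goto([499,-190.5,93],downpose(247))"
```

```text
clk 8.5 tcp [ 499.4 -192.4  100.8] shift mm [-0.4  1.9 -7.8] rotvec [0.02 0.42 1.26] j [-0.52  0.33 -0.32  0.92  0.   -1.67] F [ 0.1  0.7 -0.6] w 85.5
```

Correct the offset and close.

step_arm:
  series:
    - [0,0.0018,-0.006,0,0.4,1.2]
    - [0,0,0,0,0,0]

```text
clock: 8.7
tcp_pos: [499.0, -190.7, 95.0]
tool_rot: [-0.551, 0.835, 0.0, -0.0]
ft_force: [0.1, -0.1, 0.1]
gripper_width: 85.4
```

step_arm:
  series:
    - [0,0,0,0,0,0]
    - [0,0,0,0,0,0]
    - [0,0,0,0,0,0]
    - [0,0,0,0,0,0]
    - [0,0,0,0,0,0]
  gripper: 255
  force: 80

```text
clock: 9.2
tcp_pos: [501.3, -192.0, 98.6]
tool_rot: [-0.55, 0.835, -0.003, 0.001]
ft_force: [0.1, 0.8, -0.9]
gripper_width: 23.4
```

step_arm:
  series:
    - [0,0,0,0,0,0]
    - [0,0,0,0,0,0]

```text
clock: 9.4
tcp_pos: [501.2, -191.9, 98.6]
tool_rot: [-0.55, 0.835, -0.003, 0.001]
ft_force: [-0.4, 0.4, -2.0]
gripper_width: 23.4
```

```bash
python3 -c "
from h import *
goto([499,-190.5,93],downpose(247));o=env.get_obs();print(o['tcp_pos'],o['tool_rot'])"
```

```text
clk 9.4 tcp [ 501.2 -191.9   98.6] shift mm [-2.2  1.4 -5.6] rotvec [0.2  0.28 0.25] j [-0.51  0.33 -0.32  0.92 -0.   -1.68] F [-0.4  0.4 -2. ] w 23.4
[ 501.21547482 -191.89140607   98.60936317] [-0.55009318  0.83509789 -0.00278769  0.0011078 ]
```

The grip holds at 23.4 mm. Next I lift straight out of the block.

step_arm:
  series:
    - [0,0,0.015,0,0,0]
    - [0,0,0.02,0,0,0]
    - [0,0,0.025,0,0,0]
    - [0,0,0.03,0,0,0]
    - [0,0,0.03,0,0,0]

```text
clock: 9.9
tcp_pos: [496.3, -189.2, 215.7]
tool_rot: [-0.55, 0.835, 0.004, -0.002]
ft_force: [0.9, 0.2, -1.4]
gripper_width: 22.6
```

```bash
cat >> h.py <<'E'
B=[580.8,110.8,-.162]
def ins(h,c,th=.02,L=93.6,b=B):
    """TCP pose with blade edge h mm above slot mouth, key at cam angle c"""
    n=coverpts(b,th,0,0,1)-coverpts(b,th,0,0,0); y=coverpts(b,th,0,1,0)-coverpts(b,th,0,0,0)
    x=R.from_rotvec(-c*n).apply(-y); z=-n
    return coverpts(b,th,152,0,7)+n*(L+h), np.column_stack([x,np.cross(z,x),z])
E
python3 - <<'E'
from h import *
o=env.get_obs();im=camera("wrist");cv2.imwrite("pics/w5.png",cv2.convertScaleAbs(im[:,:,::-1],alpha=1.3,beta=0))
pose=(o["tcp_pos"],o["tool_rot"])
print(o["tcp_pos"].round(2).tolist(),o["tool_rot"].round(5).tolist())
for t in("key_tip","key_grip","block_hole"):print(t,[(x["location"],round(x["conf"],2)) for x in place_of("wrist",t)])
M=R.from_quat(o["tool_rot"]).as_matrix()
for L in(86,93.6,100): print(L,proj("wrist",o["tcp_pos"]+M@[0,0,L],pose))
P,Mi=ins(40,.24);print(P);goto(P,Mi)
E
```

```text
[496.28, -189.21, 215.67] [-0.54996, 0.83518, 0.00379, -0.00225]
key_tip [([133.1, 164.5], 0.91), ([184.5, 258.8], 0.88), ([285.4, 223.2], 0.78)]
key_grip [([285.0, 298.6], 0.77), ([103.9, 275.4], 0.58)]
block_hole [([275.9, 192.8], 0.75)]
86 [[283.76879539 224.70407501]]
93.6 [[283.81344    220.33298882]]
100 [[283.84891804 216.8593875 ]]
[441.66562773 133.53903832 204.79246743]
clk 10.1 tcp [ 497.1 -189.7  215.4] shift mm [-55.4 323.2 -10.6] rotvec [ -4.85 -28.78   0.21] j [-0.52  0.25 -0.13  1.2  -0.   -1.68] F [-0.4 -0.1 -1.5] w 23.2
```

View pics/w5.png

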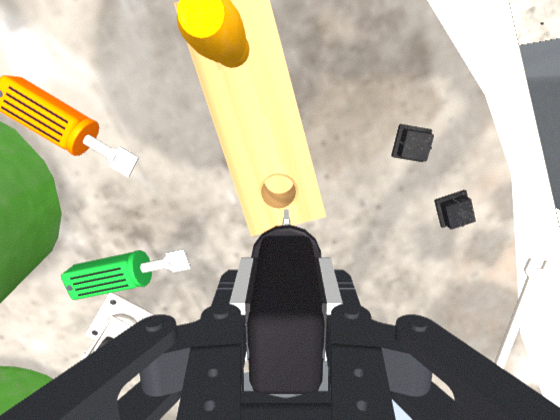

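Run:
```python
from h import *
p=([496.28,-189.21,215.67],[-0.54996,0.83518,0.00379,-0.00225]);M=R.from_quat(p[1]).as_matrix();t=np.array(p[0])
g=lambda x,y,z:proj("wrist",t+M@[x,y,z],p)[0]
def f(v):
    L,ox,oy=v; return [g(ox+10,oy,L)[1]-210,min(g(ox+17.5,oy,L-45)[1],g(ox+17.5,oy,L-51)[1])-227.5,g(ox+10,oy,L)[0]-286.5]
print(least_squares(f,[90,0,0]).x)
for uv in((279,190.5),(275.9,192.8)):print("hole",least_squares(lambda P:proj("wrist",[*P,50],p)[0]-uv,[500,-189]).x)
w=cv2.imread("pics/w5.png");cv2.imwrite("pics/w5c.png",cv2.resize(w[170:250,245:325],(560,560),interpolation=cv2.INTER_CUBIC))
```

```text
[64.1643445   6.5000698   1.54859924]
hole [ 499.0865901  -189.35694715]
hole [ 502.1238094  -188.59582918]
```

View pics/w5c.png

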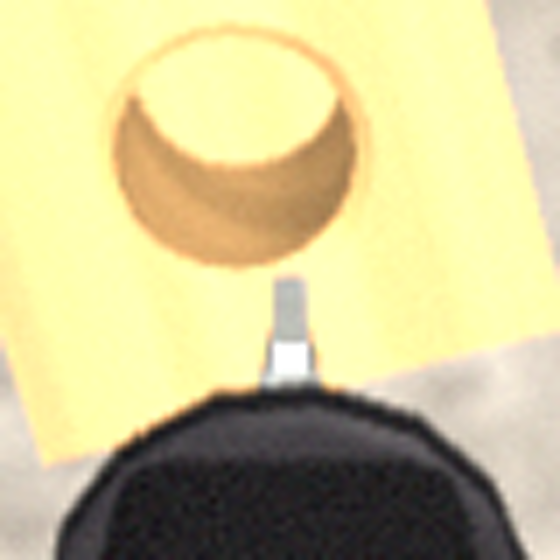

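The crop shows the hole at wrist (279,191) and the blade's end at (286,210), edge-on and upright between the jaws. I'll fit the blade's offset with priors.

Run:
```python
from h import *
p=([496.28,-189.21,215.67],[-0.54996,0.83518,0.00379,-0.00225]);M=R.from_quat(p[1]).as_matrix();t=np.array(p[0])
g=lambda x,y,z:proj("wrist",t+M@[x,y,z],p)[0]
def r(L,ox,oy): return np.array([g(ox+10,oy,L)[1],g(ox+10,oy,L-13)[1],min(g(ox+17.5,oy,L-45)[1],g(ox+17.5,oy,L-51)[1]),g(ox+10,oy,L)[0]])
for L in(86,90,94):
  for ox in(-3,0,3): print(L,ox,r(L,ox,0).round(1))
q=least_squares(lambda v:np.r_[r(*v)-[210,218.9,225,286.3],(v[0]-93.6)/2,v[1]/3],[93,0,0]);print(q.x,q.fun)
```

```text
86 -3 [213.6 221.2 229.6 283.7]
86 0 [208.7 216.1 223.7 283.7]
86 3 [203.9 211.  217.6 283.7]
90 -3 [211.4 218.7 226.6 283.8]
90 0 [206.7 213.7 220.7 283.8]
90 3 [201.9 208.7 214.8 283.8]
94 -3 [209.3 216.4 223.7 283.8]
94 0 [204.6 211.5 217.9 283.8]
94 3 [199.9 206.5 212.1 283.8]
[93.02368524 -3.48627857  1.52587944] [ 5.77430225e-01 -1.14013854e+00  3.02585972e-01 -1.84317866e-04
 -2.88157382e-01 -1.16209286e+00]
```

step_arm:
  series:
    - [-0.007,0.043,0.002,-0.6,-3.8,0]
    - [-0.007,0.043,0.002,-0.6,-3.8,0]
    - [-0.007,0.043,0.002,-0.6,-3.8,0]
    - [-0.007,0.043,0.002,-0.6,-3.8,0]
    - [-0.007,0.043,0.002,-0.6,-3.8,0]

```text
clock: 10.6
tcp_pos: [459.1, 26.6, 212.7]
tool_rot: [-0.538, 0.827, -0.106, 0.121]
ft_force: [0.5, 0.7, -1.2]
gripper_width: 23.2
```

step_arm:
  series:
    - [-0.007,0.043,0.002,-0.6,-3.8,0]
    - [-0.007,0.043,0.002,-0.6,-3.8,0]
    - [-0.007,0.025,0,-0.6,-3.8,0]
    - [0,0,0,0,0,0]

```text
clock: 11.0
tcp_pos: [427.9, 144.6, 208.2]
tool_rot: [-0.53, 0.808, -0.171, 0.195]
ft_force: [-0.7, -0.9, -0.2]
gripper_width: 22.7
```

```bash
cat >> h.py <<'E'
TIP=np.array([-2.5,.7,92.])
def ins(h,c,th=.02,b=B):
    n=coverpts(b,th,0,0,1)-coverpts(b,th,0,0,0); y=coverpts(b,th,0,1,0)-coverpts(b,th,0,0,0)
    x=R.from_rotvec(-c*n).apply(-y); z=-n
    M=np.column_stack([x,np.cross(z,x),z])
    return coverpts(b,th,152,0,7)+n*h-M@TIP, M
E
python3 -c "
from h import *
goto(*ins(20,.24))"
```

```text
clk 11.0 tcp [427.9 144.6 208.2] shift mm [ 23.7 -15.3 -22.3] rotvec [-0.68  1.25  0.24] j [ 0.27 -0.24 -0.78  0.55 -0.2  -0.94] F [-0.7 -0.9 -0.2] w 22.7
```

step_arm:
  series:
    - [0.012,-0.008,-0.011,-0.4,0.6,0.1]
    - [0.011,-0.007,-0.01,-0.3,0.6,0.1]
    - [0,0,0,0,0,0]

```text
clock: 11.3
tcp_pos: [448.2, 129.5, 182.4]
tool_rot: [-0.537, 0.807, -0.168, 0.18]
ft_force: [-0.0, -0.5, -0.4]
gripper_width: 23.1
```

Run:
```python
from h import *
goto(*ins(10,.24))
o=env.get_obs();im=camera("wrist");cv2.imwrite("pics/w6.png",im[:,:,::-1]);pose=(o["tcp_pos"],o["tool_rot"]);M=R.from_quat(o["tool_rot"]).as_matrix()
print(o["tcp_pos"].round(2).tolist(),o["tool_rot"].round(5).tolist())
for n in("wrist","scene","top"):
  if n!="wrist": cv2.imwrite(f"pics/{n}6.png",camera(n)[:,:,::-1])
  for t in("cam_slot","key_tip"): print(n,t,[(np.round(x["location"],1),round(x["conf"],2)) for x in place_of(n,t)])
  print(" pred slot",proj(n,coverpts(B,.02,152,0,7),pose).round(1),"tip",proj(n,o["tcp_pos"]+M@TIP,pose).round(1))
w=cv2.imread("pics/w6.png");s=cv2.imread("pics/scene6.png")
cv2.imwrite("pics/w6c.png",np.hstack([cv2.resize(w[130:250,225:345],(400,400),interpolation=cv2.INTER_CUBIC),cv2.resize(s[215:315,240:340],(400,400),interpolation=cv2.INTER_CUBIC)]))
```

```text
clk 11.3 tcp [448.2 129.5 182.4] shift mm [ 8.2 -1.  -5.2] rotvec [ 0.14 -0.42 -0.24] j [ 0.22 -0.17 -0.78  0.5  -0.18 -1.  ] F [-0.  -0.5 -0.4] w 23.1
[448.21, 129.48, 182.36] [-0.53681, 0.8071, -0.16777, 0.17965]
wrist cam_slot [(array([273. , 218.8]), 0.79)]
wrist key_tip [(array([ 67.9, 261.6]), 0.7), (array([289.2, 225. ]), 0.57)]
 pred slot [[277.3 217.4]] tip [[285.1 224.8]]
scene cam_slot [(array([294.8, 284.5]), 0.73)]
scene key_tip [(array([298.6, 284.9]), 0.67), (array([300.5, 225.7]), 0.66), (array([314.9, 201.8]), 0.66)]
 pred slot [[290.  287.5]] tip [[297.1 284.2]]
top cam_slot [(array([198.7, 241. ]), 0.61)]
top key_tip [(array([333.7, 198.8]), 0.98), (array([377.9, 201.5]), 0.79), (array([196.6, 247.4]), 0.56)]
 pred slot [[199.  239.3]] tip [[196.4 245.6]]
```

View pics/w6c.png

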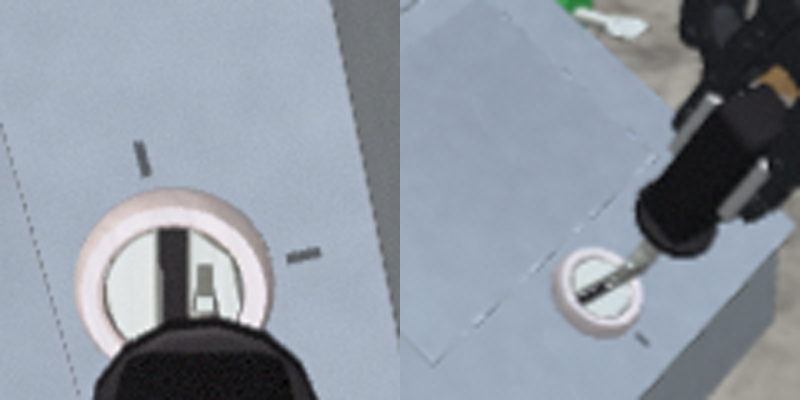

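The crop shows the blade parallel to the slot and about 10 px (6 mm) off to the side of it, at wrist col 287 against 277. That fits a blade offset of +1.6 mm in tool y.

```bash
sed -i 's/^TIP=.*/TIP=np.array([-2.5,1.6,92.])/' h.py
python3 - <<'E'
from h import *
goto(*ins(6,.24));goto(*ins(-6,.24))
p=([448.21,129.48,182.36],[-0.53681,0.8071,-0.16777,0.17965]);M=R.from_quat(p[1]).as_matrix()
print("corner obs 286.8,208.9", proj("wrist",p[0]+M@(TIP+[10,0,0]),p), "ring top row obs 186ish",proj("wrist",coverpts(B,.02,152,-20,7.5),p),"slot end obs (277,198)",proj("wrist",coverpts(B,.02,152+13.5*np.sin(.24),-13.5*np.cos(.24),7),p))
E
```

```text
clk 11.75 tcp [448.2 131.  184.9] shift mm [ 10.8  -3.1 -10.8] rotvec [ 0.07 -0.16 -0.36] j [ 0.22 -0.18 -0.78  0.5  -0.18 -1.  ] F [ 0.4 -0.1 -0.9] w 23.1
clk 11.75 tcp [448.2 131.  184.9] shift mm [ 16.6  -4.  -21.3] rotvec [ 0.07 -0.16 -0.36] j [ 0.22 -0.18 -0.78  0.5  -0.18 -1.  ] F [ 0.4 -0.1 -0.9] w 23.1
corner obs 286.8,208.9 [[286.59320303 209.2898613 ]] ring top row obs 186ish [[269.85618609 189.18718783]] slot end obs (277,198) [[277.24976926 197.79611786]]
```

step_arm:
  series:
    - [0.0054,-0.0016,-0.0054,0,0,-0.2]
    - [0.0054,-0.0016,-0.0054,0,0,-0.2]
    - [0,0,0,0,0,0]

```text
clock: 12.05
tcp_pos: [460.1, 127.8, 174.1]
tool_rot: [-0.534, 0.808, -0.169, 0.182]
ft_force: [-0.2, -0.2, -0.7]
gripper_width: 23.4
```

Run:
```python
from h import *
goto(*ins(2,.24));goto(*ins(-5,.24))
```

```text
clk 12.05 tcp [460.1 127.8 174.1] shift mm [ 0.8 -0.2 -3.5] rotvec [ 0.04 -0.05  0.04] j [ 0.21 -0.15 -0.79  0.45 -0.18 -1.  ] F [-0.2 -0.2 -0.7] w 23.4
clk 12.05 tcp [460.1 127.8 174.1] shift mm [ 4.2 -0.8 -9.7] rotvec [ 0.04 -0.05  0.04] j [ 0.21 -0.15 -0.79  0.45 -0.18 -1.  ] F [-0.2 -0.2 -0.7] w 23.4
```

step_arm:
  series:
    - [0.0008,-0.0002,-0.0035,0,0,0]
    - [0.0012,-0.0002,-0.0022,0,0,0]

```text
clock: 12.25
tcp_pos: [462.3, 127.3, 167.7]
tool_rot: [-0.534, 0.808, -0.169, 0.182]
ft_force: [0.3, 0.4, -0.5]
gripper_width: 23.3
```

step_arm:
  series:
    - [0.0012,-0.0002,-0.0022,0,0,0]
    - [0.0012,-0.0002,-0.0022,0,0,0]

```text
clock: 12.45
tcp_pos: [464.7, 127.0, 163.6]
tool_rot: [-0.534, 0.808, -0.169, 0.182]
ft_force: [-14.3, 0.9, 19.3]
gripper_width: 23.3
```

Run:
```python
from h import *
goto(*ins(-5,.24))
```

```text
clk 12.45 tcp [464.7 127.  163.6] shift mm [-0.5  0.   0.9] rotvec [ 0.06 -0.06  0.03] j [ 0.2  -0.12 -0.8   0.42 -0.17 -1.01] F [-14.3   0.9  19.3] w 23.3
```

Run:
```python
from h import *
for c in np.arange(.24,1.7,.12):
    P,M=ins(-6,c,.006);P2,_=ins(-6,c+.12,.006);print(round(c,2),P.round(1),"step",(P2-P).round(2),"rv",R.from_matrix(_@M.T).as_rotvec(degrees=True).round(2))
o=env.get_obs();print(o["moment"].round(2))
```

```text
0.24 [464.6 126.9 161.1] step [-0.31 -0.05 -0.17] rv [ 3.36 -0.55 -5.97]
0.36 [464.3 126.9 160.9] step [-0.31 -0.   -0.17] rv [ 3.36 -0.55 -5.97]
0.48 [464.  126.9 160.7] step [-0.31  0.04 -0.18] rv [ 3.36 -0.55 -5.97]
0.6 [463.7 126.9 160.6] step [-0.3   0.08 -0.18] rv [ 3.36 -0.55 -5.97]
0.72 [463.4 127.  160.4] step [-0.29  0.12 -0.17] rv [ 3.36 -0.55 -5.97]
0.84 [463.1 127.1 160.2] step [-0.27  0.16 -0.17] rv [ 3.36 -0.55 -5.97]
0.96 [462.8 127.3 160. ] step [-0.25  0.2  -0.16] rv [ 3.36 -0.55 -5.97]
1.08 [462.6 127.5 159.9] step [-0.23  0.23 -0.15] rv [ 3.36 -0.55 -5.97]
1.2 [462.4 127.7 159.7] step [-0.2   0.26 -0.14] rv [ 3.36 -0.55 -5.97]
1.32 [462.2 128.  159.6] step [-0.17  0.29 -0.12] rv [ 3.36 -0.55 -5.97]
1.44 [462.  128.3 159.5] step [-0.14  0.31 -0.11] rv [ 3.36 -0.55 -5.97]
1.56 [461.8 128.6 159.4] step [-0.1   0.33 -0.09] rv [ 3.36 -0.55 -5.97]
1.68 [461.7 128.9 159.3] step [-0.07  0.34 -0.07] rv [ 3.36 -0.55 -5.97]
[-0.1   1.37 -0.21]
```

step_arm:
  series:
    - [0.0002,-0.0002,0,3.3,-0.5,-6.0]
    - [0.0002,-0.0002,0,3.3,-0.5,-6.0]

```text
clock: 12.65
tcp_pos: [464.3, 127.3, 163.7]
tool_rot: [-0.432, 0.867, -0.144, 0.201]
ft_force: [-5.9, 2.5, 2.7]
gripper_width: 23.0
```

```bash
cat >> h.py <<'E'
def st(c):
    goto(*ins(-6,c,.006)); o=env.get_obs();P,M=ins(-6,0,.006);Q=R.from_quat(o["tool_rot"]).as_matrix()
    n=-M[:,2]; x=M.T@Q[:,0]; print("key c",round(-np.arctan2(-x[1],x[0]),3),"Fn",round(o["ft_force"]@n,1),"Mn",round(o["moment"]@n,2),"F slot0 frame",(M.T@o["ft_force"]).round(1),"h",round((o["tcp_pos"]+Q@TIP-coverpts(B,.006,152,0,7))@n,1), "lat",(M.T@(o["tcp_pos"]+Q@TIP-coverpts(B,.006,152,0,7))).round(1))
E
python3 -c "
from h import *
st(.44)"
```

```text
clk 12.65 tcp [464.3 127.3 163.7] shift mm [-0.2 -0.4 -2.9] rotvec [-1.51 -0.77  2.22] j [ 0.2  -0.13 -0.8   0.42 -0.17 -0.77] F [-5.9  2.5  2.7] w 23.0
key c 0.485 Fn 5.4 Mn 0.09 F slot0 frame [-1.5  4.1 -5.4] h -3.5 lat [-0.7 -0.1  3.5]
```

step_arm:
  series:
    - [0.0012,-0.0004,-0.0024,0,0,0]
    - [0.0006,-0.0002,-0.001,0,0,0]

```text
clock: 12.85
tcp_pos: [464.8, 127.6, 163.2]
tool_rot: [-0.432, 0.867, -0.143, 0.202]
ft_force: [-19.2, -0.3, 21.4]
gripper_width: 23.4
```

```bash
python3 -c "
from h import *
st(.48)"
```

```text
clk 12.85 tcp [464.8 127.6 163.2] shift mm [-0.8 -0.7 -2.5] rotvec [-0.49 -0.87  0.22] j [ 0.2  -0.12 -0.8   0.42 -0.17 -0.76] F [-19.2  -0.3  21.4] w 23.4
key c 0.486 Fn 28.0 Mn 0.06 F slot0 frame [  3.4   5.9 -28. ] h -4.1 lat [-1.1 -0.3  4.1]
```

step_arm:
  series:
    - [0.0002,-0.0001,-0.001,3.3,-0.5,-6.0]
    - [0.0002,-0.0001,-0.001,3.3,-0.5,-6.0]
    - [0.0002,-0.0001,-0.001,3.3,-0.5,-6.0]

```text
clock: 13.15
tcp_pos: [463.6, 127.9, 163.0]
tool_rot: [-0.265, 0.932, -0.103, 0.226]
ft_force: [-10.3, 0.8, 11.3]
gripper_width: 23.1
```

```bash
python3 -c "
from h import *
st(.84)"
```

```text
clk 13.15 tcp [463.6 127.9 163. ] shift mm [-0.5 -0.8 -2.8] rotvec [-0.9  -0.74  0.6 ] j [ 0.2  -0.13 -0.8   0.42 -0.16 -0.4 ] F [-10.3   0.8  11.3] w 23.1
key c 0.856 Fn 15.0 Mn 0.04 F slot0 frame [  0.9   3.4 -15. ] h -3.7 lat [-1.5 -0.3  3.7]
```

step_arm:
  series:
    - [0.0002,0.0002,-0.001,3.3,-0.5,-6.0]
    - [0.0002,0.0002,-0.001,3.3,-0.5,-6.0]
    - [0.0002,0.0002,-0.001,3.3,-0.5,-6.0]
    - [0.0002,0.0002,-0.001,3.3,-0.5,-6.0]

```text
clock: 13.55
tcp_pos: [462.8, 129.2, 162.4]
tool_rot: [-0.028, 0.968, -0.043, 0.247]
ft_force: [-11.6, -0.1, 13.7]
gripper_width: 23.1
```

```bash
python3 -c "
from h import *
st(1.34)"
```

```text
clk 13.55 tcp [462.8 129.2 162.4] shift mm [-0.7 -1.1 -2.8] rotvec [-0.91 -0.52  0.4 ] j [ 0.2  -0.13 -0.81  0.41 -0.16  0.1 ] F [-11.6  -0.1  13.7] w 23.1
key c 1.353 Fn 17.6 Mn 0.08 F slot0 frame [  1.9   3.2 -17.6] h -3.8 lat [-2.  -0.8  3.8]
```

step_arm:
  series:
    - [0.0003,0.0002,-0.001,3.3,-0.5,-6.0]
    - [0.0003,0.0002,-0.001,3.3,-0.5,-6.0]
    - [0.0003,0.0002,-0.001,3.3,-0.5,-6.0]

```text
clock: 13.85
tcp_pos: [462.6, 130.3, 162.2]
tool_rot: [0.152, 0.956, 0.004, 0.252]
ft_force: [-11.8, 0.7, 13.0]
gripper_width: 23.3
```

```bash
python3 -c "
from h import *
st(1.57)"
```

```text
clk 13.85 tcp [462.6 130.3 162.2] shift mm [-0.8 -1.7 -2.9] rotvec [-4.89  0.31  7.51] j [ 0.21 -0.13 -0.81  0.4  -0.17  0.48] F [-11.8   0.7  13. ] w 23.3
key c 1.726 Fn 17.1 Mn 0.11 F slot0 frame [  1.2   3.7 -17.1] h -3.8 lat [-2.3 -1.4  3.8]
```

step_arm:
  series:
    - [0,-0.0005,-0.001,2.8,-0.5,-5.0]
    - [0,-0.0005,-0.001,2.8,-0.5,-5.0]

```text
clock: 14.05
tcp_pos: [462.3, 130.7, 162.0]
tool_rot: [0.248, 0.935, 0.032, 0.253]
ft_force: [-9.2, 1.4, 10.1]
gripper_width: 23.1
```

```bash
python3 -c "
from h import *
st(1.57)
for n in('scene','wrist'):
    cv2.imwrite(f'pics/{n}7.png',camera(n)[:,:,::-1])
    for t in('cam_slot','key_tip'): print(n,t,[(np.round(x['location'],1),round(x['conf'],2)) for x in place_of(n,t)])
"
```

```text
clk 14.05 tcp [462.3 130.7 162. ] shift mm [-0.4 -2.  -2.7] rotvec [-10.83   1.48  17.63] j [ 0.2  -0.14 -0.82  0.39 -0.16  0.68] F [-9.2  1.4 10.1] w 23.1
key c 1.932 Fn 13.4 Mn 1.27 F slot0 frame [  0.1   3.1 -13.4] h -3.7 lat [-2.4 -1.6  3.7]
scene cam_slot [(array([291.5, 287.4]), 0.59)]
scene key_tip [(array([313.4, 203. ]), 0.84), (array([286.6, 287.2]), 0.82), (array([298.8, 225.2]), 0.58)]
wrist cam_slot [(array([281.3, 222. ]), 0.73)]
wrist key_tip [(array([287.3, 225.3]), 0.86), (array([ 20.2, 372.1]), 0.71), (array([ 87.3, 345.5]), 0.68)]
```

The moment jumped from 0.1 to 1.27 N m, so the lock is at its stop. I'll relieve the torque and draw the key out along its axis.

step_arm:
  series:
    - [0,0,0,-3.3,0.5,6.0]
    - [0,0,0,0,0,0]

```text
clock: 14.55
tcp_pos: [462.5, 130.3, 163.0]
tool_rot: [0.188, 0.948, 0.016, 0.255]
ft_force: [-1.8, -1.2, 1.9]
gripper_width: 23.2
```

```bash
python3 -c "
from h import *
st(1.57)"
```

```text
clk 14.55 tcp [462.5 130.3 163. ] shift mm [-0.6 -1.7 -3.6] rotvec [-7.24  1.   11.29] j [ 0.2  -0.14 -0.82  0.4  -0.16  0.55] F [-1.8 -1.2  1.9] w 23.2
key c 1.804 Fn 2.4 Mn 0.26 F slot0 frame [ 1.5  0.4 -2.4] h -3.0 lat [-2.4 -2.2  3. ]
```

step_arm:
  series:
    - [0,0,0,-1.6,0.3,3.0]
    - [-0.0025,0.0004,0.0044,0,0,0]
    - [-0.0048,0.0008,0.0088,0,0,0]
    - [-0.0096,0.0016,0.0175,0,0,0]
    - [-0.0096,0.0016,0.0175,0,0,0]

```text
clock: 15.05
tcp_pos: [433.2, 134.2, 210.1]
tool_rot: [0.166, 0.954, 0.009, 0.251]
ft_force: [0.9, 0.8, -0.4]
gripper_width: 23.1
```

```bash
cat > slot.py <<'E'
from h import *
def slotang(n,pose,th,save=None):
    im=camera(n)
    # rectify the cover face about the lock: 0.1 mm per px, y up = up the slope, x = right
    w=np.array([[-18,-18],[18,-18],[18,18],[-18,18]],float)
    src=proj(n,[coverpts(B,th,152-b,-a,7) for a,b in w],pose).astype(np.float32)
    H=cv2.getPerspectiveTransform(src,np.float32([[180+10*a,180-10*b] for a,b in w]))
    r=cv2.warpPerspective(im,H,(360,360));g=r.max(2).astype(float)
    yy,xx=np.mgrid[:360,:360];m=np.hypot(xx-180,yy-180)<110
    d=m&(g<110);x,y=xx[d]-180.,180.-yy[d]
    e,v=np.linalg.eigh(np.cov(x,y));a=v[:,1];
    print(n,"dark",d.sum(),"ctr",x.mean().round(),y.mean().round(),"cam(mod pi)",round(np.arctan2(-a[1],a[0])%np.pi,2),"eig ratio",round(e[1]/e[0],1))
    # coarse ascii
    s=cv2.resize(g,(24,12),interpolation=cv2.INTER_AREA)
    for row in s: print("".join("#" if q<90 else "+" if q<140 else "." for q in row))
if __name__=="__main__":
    o=env.get_obs();pose=(o["tcp_pos"],o["tool_rot"]);st(1.57)
    for n in("wrist","scene","top"): slotang(n,pose,.006)
E
python3 slot.py
```

```text
clk 15.05 tcp [433.2 134.2 210.1] shift mm [ 28.6  -5.6 -50.7] rotvec [-5.9   0.37  8.96] j [ 0.23 -0.24 -0.76  0.57 -0.18  0.53] F [ 0.9  0.8 -0.4] w 23.1
key c 1.757 Fn -0.7 Mn 0.04 F slot0 frame [-1.  -0.5  0.7] h 52.5 lat [ -1.6   0.8 -52.5]
wrist dark 11486 ctr 8.0 2.0 cam(mod pi) 1.59 eig ratio 16.9
........................
...........++...........
...........##++.........
...........#+++.........
...........###+.........
...........###..........
...........###+.........
...........###..........
...........###..........
...........###+.........
........................
........................
scene dark 0 ctr nan nan cam(mod pi) nan eig ratio nan
........................
........................
...........+............
........................
........................
........................
........................
........................
..........++............
++........++............
.+++....................
.....+..................
top dark 10415 ctr -6.0 2.0 cam(mod pi) 1.59 eig ratio 18.5
..+.....................
++........+++...........
.........++##...........
.........++##+..........
.........+###+..........
.........+###+..........
..+......+###+..........
.........+###+..........
.........+###...........
.........++##...........
........................
........................
  avg = a.mean(axis, **keepdims_kw)
  ret = um.true_divide(
slot.py:11: RuntimeWarning: Degrees of freedom <= 0 for slice
  e,v=np.linalg.eigh(np.cov(x,y));a=v[:,1];
  c *= np.true_divide(1, fact)
  c *= np.true_divide(1, fact)
slot.py:12: RuntimeWarning: Mean of empty slice.
  print(n,"dark",d.sum(),"ctr",x.mean().round(),y.mean().round(),"cam(mod pi)",round(np.arctan2(-a[1],a[0])%np.pi,2),"eig ratio",round(e[1]/e[0],1))
  ret = ret.dtype.type(ret / rcount)
```

Both cameras put the slot at 1.59 rad, so it is locked. Now I return the key.

```bash
python3 -c "
from h import *
goto([501,-190,220],downpose(246.7))"
```

```text
clk 15.2 tcp [434.7 134.7 211.3] shift mm [  66.3 -324.7    8.7] rotvec [-18.8   26.27  84.29] j [ 0.23 -0.24 -0.76  0.56 -0.18  0.53] F [ 0.5  0.3 -1. ] w 23.3
```

step_arm:
  series:
    - [0.006,-0.0295,0.002,-1.71,2.39,7.66]
    - [0.006,-0.0295,0.002,-1.71,2.39,7.66]
    - [0.006,-0.0295,0.002,-1.71,2.39,7.66]
    - [0.006,-0.0295,0.002,-1.71,2.39,7.66]
    - [0.006,-0.0295,0.002,-1.71,2.39,7.66]

```text
clock: 15.7
tcp_pos: [460.5, -0.8, 217.0]
tool_rot: [-0.163, 0.975, 0.008, 0.153]
ft_force: [-0.0, 0.3, -1.0]
gripper_width: 22.8
```

step_arm:
  series:
    - [0.006,-0.0295,0.002,-1.71,2.39,7.66]
    - [0.006,-0.0295,0.002,-1.71,2.39,7.66]
    - [0.006,-0.0295,0.002,-1.71,2.39,7.66]
    - [0.006,-0.0295,0.002,-1.71,2.39,7.66]
    - [0.006,-0.0295,0.002,-1.71,2.39,7.66]

```text
clock: 16.2
tcp_pos: [491.7, -157.9, 222.3]
tool_rot: [-0.49, 0.871, 0.005, 0.023]
ft_force: [1.3, -0.3, -0.4]
gripper_width: 23.1
```

```bash
python3 -c "
from h import *
goto([501,-191,215],downpose(246.7))"
```

```text
clk 16.2 tcp [ 491.7 -157.9  222.3] shift mm [  9.3 -33.1  -7.3] rotvec [-1.95  1.93  8.01] j [-0.49  0.19 -0.18  1.18  0.04 -1.51] F [ 1.3 -0.3 -0.4] w 23.1
```

step_arm:
  series:
    - [0.0046,-0.0175,-0.0035,-1.0,1.0,4.1]
    - [0.0046,-0.0165,-0.0035,-1.0,1.0,4.1]
    - [0,0,0,0,0,0]

```text
clock: 16.5
tcp_pos: [504.0, -198.6, 210.6]
tool_rot: [-0.551, 0.834, 0.0, -0.003]
ft_force: [-0.7, -0.0, -1.1]
gripper_width: 23.1
```

```bash
cat > tipfit.py <<'E'
from h import *
o=env.get_obs();im=camera("wrist");pose=(o["tcp_pos"],o["tool_rot"]);cv2.imwrite("pics/w8.png",im[:,:,::-1])
goto([501,-191,o["tcp_pos"][2]],downpose(246.7))
for t in("key_tip","block_hole","key_grip"):print(t,[(np.round(x["location"],1),round(x["conf"],2)) for x in place_of("wrist",t)][:3])
M=R.from_quat(o["tool_rot"]).as_matrix();T=o["tcp_pos"]+M@[-2.5,1.6,93.]
print("pred tip",T.round(1),proj("wrist",[T,o["tcp_pos"]+M@[7.5,1.6,93]],pose).round(1),"hole",proj("wrist",[500.5,-189,50],pose).round(1))
# blade columns: print small gray patch around the predicted corner
c=proj("wrist",o["tcp_pos"]+M@[7.5,1.6,93],pose)[0].astype(int)
g=im.min(2)
hb=(im[:,:,0].astype(int)-im[:,:,2]) # wood is strongly yellow, steel/black is not
print(c);
for r in range(c[1]-38,c[1]+22,2): print(r,"".join("#" if hb[r,k]<18 else "o" if g[r,k]<95 else "." for k in range(c[0]-28,c[0]+28)))
E
python3 tipfit.py
```

```text
clk 16.55 tcp [ 503.3 -197.5  210.6] shift mm [-2.3  6.5 -0. ] rotvec [ 0.07 -0.31 -0.18] j [-0.52  0.27 -0.12  1.19 -0.   -1.69] F [ 1.  -0.2 -0.9] w 23.2
key_tip [(array([197.2, 270.2]), 0.93), (array([144.3, 176.3]), 0.73), (array([286. , 222.2]), 0.69)]
block_hole [(array([291.9, 206.5]), 0.79), (array([285.4, 222.2]), 0.4)]
key_grip [(array([117.4, 284.8]), 0.92), (array([283.7, 298.5]), 0.82), (array([ 54.4, 116.8]), 0.8)]
pred tip [ 503.1 -195.9  117.5] [[286.4 224.5]
 [286.4 209. ]] hole [[292.3 201. ]]
[286 209]
171 ........................................................
173 ........................................................
175 ........................................................
177 ........................................................
179 ........................................................
181 ........................................................
183 ........................................................
185 ........................................................
187 ........................................................
189 ....................
[... 556 characters left out ...]
oooooooooooooooooooooooo.....
209 ....................oooooo.....ooooooooooooooooooo......
211 ......................oooo#####.ooooooooooooooooo.......
213 ........................oo#####ooooooooooooooo..........
215 ..........................#####oooooooooooo.............
217 ..........................#####....oo...................
219 ..........................#####.........................
221 .........................#######........................
223 .........................#######........................
225 ......................oo#########ooo....................
227 ...............oo####################ooooo..............
229 ...........oo###############################ooo.........
```

The blade sits in the jaws exactly as before. I'll correct and descend to just above the hole.

step_arm:
  series:
    - [-0.0022,0.0063,0,0,-0.3,-0.2]
    - [0,0,-0.025,0,0,0]
    - [0,0,-0.025,0,0,0]
    - [0,0,-0.006,0,0,0]

```text
clock: 17.1
tcp_pos: [500.2, -185.9, 158.2]
tool_rot: [-0.55, 0.835, -0.004, 0.003]
ft_force: [-0.4, -0.1, -0.7]
gripper_width: 23.6
```

```bash
python3 -c "
from h import *
goto([501,-191.5,130],downpose(246.7))"
```

```text
clk 17.1 tcp [ 500.2 -185.9  158.2] shift mm [  0.8  -5.6 -28.2] rotvec [ 0.18  0.47 -0.07] j [-0.51  0.27 -0.24  1.05  0.   -1.67] F [-0.4 -0.1 -0.7] w 23.6
```

step_arm:
  series:
    - [0.0006,-0.005,-0.004,0.2,0.4,0]
    - [0,0,0,0,0,0]
    - [0,0,0,0,0,0]

```text
clock: 17.4
tcp_pos: [500.6, -189.9, 155.8]
tool_rot: [-0.551, 0.835, -0.0, 0.001]
ft_force: [-0.3, -0.7, -0.1]
gripper_width: 22.8
```

```bash
python3 -c "
from h import *
goto([501,-191.5,130],downpose(246.7))"
```

```text
clk 17.4 tcp [ 500.6 -189.9  155.8] shift mm [  0.4  -1.6 -25.8] rotvec [-0.02  0.11 -0.11] j [-0.51  0.28 -0.23  1.05  0.   -1.68] F [-0.3 -0.7 -0.1] w 22.8
```

step_arm:
  series:
    - [0.0004,-0.0015,-0.006,0,0,0]
    - [0,0,-0.008,0,0,0]
    - [0,0,-0.008,0,0,0]
    - [0,0,-0.006,0,0,0]

```text
clock: 17.8
tcp_pos: [502.9, -192.7, 128.6]
tool_rot: [-0.55, 0.835, -0.003, 0.002]
ft_force: [1.2, -1.3, -1.5]
gripper_width: 23.4
```

```bash
python3 -c "
from h import *
goto([501,-191.5,100],downpose(246.7))"
```

```text
clk 17.8 tcp [ 502.9 -192.7  128.6] shift mm [ -1.9   1.2 -28.6] rotvec [ 0.13  0.4  -0.08] j [-0.52  0.31 -0.27  0.99  0.   -1.68] F [ 1.2 -1.3 -1.5] w 23.4
```

step_arm:
  series:
    - [-0.0015,0.001,-0.007,0,0.3,0]
    - [0,0,-0.007,0,0,0]
    - [0,0,-0.006,0,0,0]

```text
clock: 18.1
tcp_pos: [500.8, -191.4, 106.1]
tool_rot: [-0.55, 0.835, -0.001, -0.0]
ft_force: [0.3, 1.1, -0.8]
gripper_width: 23.2
```

```bash
python3 -c "
from h import *
goto([501,-191.5,98],downpose(246.7))"
```

```text
clk 18.1 tcp [ 500.8 -191.4  106.1] shift mm [ 0.2 -0.1 -8.1] rotvec [ 0.09 -0.   -0.08] j [-0.51  0.33 -0.3   0.94 -0.   -1.68] F [ 0.3  1.1 -0.8] w 23.2
```

step_arm:
  series:
    - [0,0,-0.004,0,0,0]
    - [0,0,-0.002,0,0,0]

```text
clock: 18.3
tcp_pos: [500.2, -191.1, 98.5]
tool_rot: [-0.55, 0.835, 0.0, -0.001]
ft_force: [-0.5, -0.5, -0.9]
gripper_width: 23.4
```

step_arm:
  series:
    - [0,0,-0.002,0,0,0]
    - [0,0,-0.001,0,0,0]

```text
clock: 18.5
tcp_pos: [500.5, -191.2, 98.4]
tool_rot: [-0.55, 0.835, -0.001, -0.001]
ft_force: [-0.1, -1.2, -0.3]
gripper_width: 23.3
```

step_arm:
  series:
    - [0,0,-0.0015,0,0,0]
    - [0,0,0,0,0,0]

```text
clock: 18.7
tcp_pos: [500.8, -191.3, 98.9]
tool_rot: [-0.55, 0.835, -0.002, -0.0]
ft_force: [0.1, -0.3, -1.4]
gripper_width: 23.1
```

step_arm:
  series:
    - [0,0,-0.003,0,0,0]
    - [0,0,-0.002,0,0,0]

```text
clock: 18.9
tcp_pos: [501.1, -191.5, 98.3]
tool_rot: [-0.551, 0.835, -0.003, 0.0]
ft_force: [-6.0, 3.0, 15.1]
gripper_width: 23.3
```

step_arm:
  series:
    - [0,0,-0.003,0,0,0]
    - [0,0,-0.002,0,0,0]

```text
clock: 19.1
tcp_pos: [501.0, -191.4, 98.4]
tool_rot: [-0.551, 0.835, -0.004, 0.001]
ft_force: [-3.7, 1.6, 10.6]
gripper_width: 23.5
```

The collar is seated at the same height as at pick-up, with 10–15 N contact. Release and retreat.

step_arm:
  series:
    - [0,0,0,0,0,0]
    - [0,0,0,0,0,0]
    - [0,0,0,0,0,0]
    - [0,0,0,0,0,0]
    - [0,0,0,0,0,0]
  gripper: 0

```text
clock: 19.6
tcp_pos: [501.9, -191.9, 98.3]
tool_rot: [-0.551, 0.835, -0.005, 0.001]
ft_force: [-0.1, -0.6, -0.0]
gripper_width: 85.4
```

step_arm:
  series:
    - [0,0,0.01,0,0,0]
    - [0,0,0.02,0,0,0]
    - [0,0,0.03,0,0,0]
    - [0,0,0.03,0,0,0]
    - [0,0,0.03,0,0,0]

```text
clock: 20.1
tcp_pos: [498.0, -189.9, 218.6]
tool_rot: [-0.551, 0.835, 0.0, -0.001]
ft_force: [0.3, -0.3, -0.4]
gripper_width: 85.3
```

step_arm:
  series:
    - [-0.03,0,0.03,0,0,0]
    - [-0.03,0,0.01,0,0,0]
    - [0,0,0,0,0,0]
    - [0,0,0,0,0,0]
    - [0,0,0,0,0,0]

```text
clock: 20.6
tcp_pos: [439.6, -191.4, 267.9]
tool_rot: [-0.551, 0.835, -0.006, 0.001]
ft_force: [0.3, 0.5, -0.8]
gripper_width: 85.4
```

```bash
python3 - <<'E' 2>/dev/null
from h import *
import slot
o=env.get_obs();pose=(o["tcp_pos"],o["tool_rot"]);print(o["clock"],o["tcp_pos"].round(1),o["ft_force"].round(1),o["gripper_width"].round(1))
slot.slotang("top",pose,.006)
for n in("wrist","top","scene"):
    if n!="top": camera(n)
    for t in("key_grip","key_tip","cam_slot"):print(n,t,[(np.round(x["location"],1),round(x["conf"],2)) for x in place_of(n,t)][:4])
    print("  pred grip",proj(n,[[500.7,-189,91]],pose).round(1),"slot th .006/.025",proj(n,[coverpts(B,.006,152,0,7),coverpts(B,.025,152,0,7)],pose).round(1).tolist())
E
python3 - <<'E'
from h import *
import slot
o=env.get_obs();pose=(o["tcp_pos"],o["tool_rot"]);print(o["clock"],o["tcp_pos"].round(1),o["ft_force"].round(1))
slot.slotang("top",pose,.006)
for n in("wrist","top","scene"):
    if n!="top": cv2.imwrite(f"pics/{n}9.png",camera(n)[:,:,::-1])
    for t in("key_grip","key_tip","cam_slot"):print(n,t,[(np.round(x["location"],1).tolist(),round(x["conf"],2)) for x in place_of(n,t)][:4])
    print("  pred grip",proj(n,[[500.7,-189,91]],pose).round(1).tolist(),"slot th .006/.025",proj(n,[coverpts(B,.006,152,0,7),coverpts(B,.025,152,0,7)],pose).round(1).tolist())
# silhouette agreement of an upright, seated key (wrist): dark mask vs. model box + collar
a=np.radians(-23);pts=[[500.7+np.cos(a)*11.5*i-np.sin(a)*14.5*j,-189+np.sin(a)*11.5*i+np.cos(a)*14.5*j,z] for z in(56,126) for i in(1,-1) for j in(1,-1)]
pts+=[[500.7+17.5*np.cos(t),-189+17.5*np.sin(t),z] for z in(50,56) for t in np.linspace(0,6.28,40)]
for n in("wrist","scene"):
    im=cv2.imread(f"pics/{n}9.png");h=cv2.convexHull(proj(n,pts,pose).astype(np.int32));m=np.zeros(im.shape[:2],np.uint8);cv2.fillConvexPoly(m,h,1)
    z=cv2.dilate(m,np.ones((15,15)));d=(im.max(2)<80)&(z>0);print(n,"IoU",round((d&(m>0)).sum()/(d|(m>0)).sum(),2))
E
```

```text
20.6 [ 439.6 -191.4  267.9] [ 0.3  0.5 -0.8]
top dark 10180 ctr -6.0 2.0 cam(mod pi) 1.59 eig ratio 19.4
..+.....................
++........+++...........
..........+##...........
.........++##+..........
.........+###+..........
.........++##+..........
.........+###+..........
.........+###+..........
.........+###...........
.........++++...........
........................
........................
wrist key_grip [([221.5, 216.0], 0.96), ([31.7, 130.6], 0.87), ([90.2, 274.3], 0.63)]
wrist key_tip [([110.6, 178.8], 0.91), ([156.3, 259.8], 0.57)]
wrist cam_slot []
  pred grip [[221.5, 216.5]] slot th .006/.025 [[343.8, 466.1], [345.3, 468.2]]
top key_grip [([355.7, 245.9], 0.79), ([349.8, 247.5], 0.73), ([339.5, 163.2], 0.68)]
top key_tip [([375.0, 203.5], 0.91), ([335.0, 200.0], 0.8), ([350.6, 245.4], 0.62)]
top cam_slot [([199.1, 239.6], 0.52)]
  pred grip [[354.3, 246.0]] slot th .006/.025 [[199.3, 238.9], [198.9, 239.5]]
scene key_grip [([306.9, 187.2], 0.63), ([270.2, 218.7], 0.62)]
scene key_tip [([314.0, 201.9], 0.7), ([297.3, 226.7], 0.44)]
scene cam_slot []
  pred grip [[351.1, 200.0]] slot th .006/.025 [[289.6, 288.1], [290.2, 287.2]]
wrist IoU 0.85
scene IoU 0.77
```

```bash
python3 -c "
from plant import env
print(env.job_done())"
```

```text
the job is handed in; nothing more can be done
None
```

The cover is shut and locked, and the key is standing back in its own hole. The job was handed in at about 21 s on the robot's clock, out of the 64 s allowed.

**What I did:** I pressed the cover down with the closed fingers and took the black key from the wooden block. I set its blade in the slot while pressing the cover tight with about 28 N. I turned it clockwise until the moment rose from 0.1 to 1.27 N m at the stop, then put the key back and let go.

**Last checks:**
- **Lock:** the slot measured 1.59 rad before the return in the wrist and top views, and again at the end in the top view, so it is at its stop.
- **Key:** the collar bottomed out at the same height as at pick-up (TCP z 98.4 against 98.6 mm). After release the wrist view puts the handle within 1 px of where an upright, seated key should be. The silhouette overlaps were 0.85 in the wrist view and 0.77 in the scene view.
- **Robot:** the gripper is open, well clear of everything, and feels no contact force.

**What did not agree or was not checked:**
- **Cover drawn fully down:** I did not measure the last few millimetres directly. I infer it from the turned lock and from having pressed the cover tight while turning.
- **Scene view of the key:** the network did not find the key in the last scene picture.
- **Key angle at the stop:** the tool showed about 1.9 rad there, against 1.59 rad for the lock. I put this down to play of the blade in the slot and give in the grip and arm.
- **Look-alike keys:** the green and orange keys stood upright at first and were lying on the bench by my fourth look. None of my moves went near them.

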